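Dim a microscope lamp base by its thumbwheel and draw its filter slider

ROBOT

A 6-joint arm with a two-finger parallel gripper is mounted at the origin on a cart in front of the work surface, level with it; the furniture and walls round the work are solid. World frame = base frame: x ahead of the robot, y to its left, z up, the work surface at z = 0. Lengths are in mm, angles in degrees, forces in N, time in s.
With the tool pointing down it reaches from about 300 to 850 mm from the base axis. Payload 4.2 kg.
Tool frame: the origin (TCP) lies on the centre line of the jaws, within the pads' length; the fingertips stand 14 mm ahead of it and the grasp point (between the pads) lies 5 mm behind it; x points along the fingers, y is the direction in which the jaws open and shut, and the axes are right-handed (so a half turn about x gives the same grasp; the last joint's range is limited). The gripper opens to 91 mm and grips with 3 to 60 N. Pads are 32 mm wide; open, the fingers measure 118 mm over their backs; the gripper's body (76 mm by 178 mm) begins 60 mm behind the grasp point.
Start: joints at [-76.547, 18.312, 89.639, -0, 72.044, -1.146], TCP at [144.932, -556.45, 227.976] pointing down, gripper open.
Joint ranges: [-177.97, 177.97], [-48.28, 115.42], [12.27, 149.76], [-77.06, 257.06], [2.81, 150.46], [-146.56, 146.56]. Speed limits (degrees/s): [147.25, 147.25, 180, 180, 180, 180].

INTERFACE

Orientations are given as [roll, pitch, yaw] about the fixed x, y, z axes, in that order (R = Rz(yaw) Ry(pitch) Rx(roll)).
In Python, from workcell import readout, optics, env gives the robot as it stands.
- The arm moves only by the shell command python3 -m creep 'ROWS' [OPENING] [FORCE]. ROWS is JSON, a list of rows, each an object with "translation": the shift along the world's x, y, z in cm, a list of three; "delta_rot": the turn, a rotation vector about the world's x, y, z in rad, a list of three. In form: [{"translation": [dx, dy, dz], "delta_rot": [rx, ry, rz]}, ...]. A call has 1 to 5 rows; each row shifts and turns the commanded pose from where the row before left it; what a row does not reach is not made up. A row lasts 1/12 s, in which the tool goes at most 41.7 mm and 7.16 degrees, less where a joint would pass 70% of its speed; a pose out of reach is approached as far as the arm can. A call with a gripper value outside its range is refused whole. OPENING is the gripper's target within -1 to 1 (fully open at 1, half-way at 0, shut at -1), set as the call begins (- or left out, the last holds). The fingers move at their own pace and stop on an object; FORCE is the grip in N (left out, the last holds). Time passes only in rows, so rows that do not move let the fingers close. It gives the time, the measured TCP pose, the force and the opening at its end, in the units of the state.
- readout.state(): the state, without advancing time (a new reading comes with each control period).
- optics.grab_frame(name): name is "side" or "top"; returns (picture, depth): 384x512x3 uint8, red, green, blue; 384x512 float32, mm along the optical axis (not along the pixel's ray), 0 where there is no reading.
- optics.camera_params(name): a dict with "mtx" (3x3 intrinsics, pixels), "k1" (the pictures are not rectified: a ray, as slopes to the right and down, at radius r is drawn at 1 + k1 r^2 times it, then the intrinsics apply), "R" (3x3) and "t" (3): a world point X has camera coordinates R X + t. Camera axes: x right, y down, z forward; pixel columns grow to the right and rows downward; lengths in mm; the calibration is good to about 2 mm. A picture is of the moment at which its call begins. camera_params takes no time and is no camera call.
- env.job_done(): hands the job in, once; it reports no verdict.
The state is a dict: "time_s": time; "qpos": joint angles; "qvel": joint speeds; "effort": joint torques, N m; "ee_pos": TCP position; "ee_rot": TCP orientation; "force": force on the tool from outside, world axes, zero at the start; "torque": the same for the moment, N m; "gripper_width": finger opening in mm.
Only numpy, scipy, OpenCV 4.12 (cv2) and the standard library are available. Lean on these libraries where they do the work, as an engineer would, in place of code of your own. Each camera call takes 0.05 s, during which the arm holds its last target.

TASK

Make the microscope's lamp base ready for bare-light work: first roll its knurled thumbwheel until 3 stands in the window, so that the bare lamp will not dazzle. Then draw the filter slider level and without forcing it all the way out of its channel, and lay it flat, finger tab up, in the black parts tray; set it down before letting go, and leave the other things on the bench where they are.

Things in the scene. Friction and masses are not known exactly. Their poses are not given: they have to be found in the camera images.
- lamp_base: Grey microscope lamp base (light from below), fixed housing 150 (x) x 190 (y) x 70 mm, round stage glass on its deck, rear right. Origin: centre of its underside; its front (-x of its frame) faces the robot at yaw 0, +y is its left. Brightness thumbwheel on the deck's left part; filter slider in a channel that opens in its right side.
- wheel_top (a point): Fixed point: top of the thumbwheel's knurled rim, 88.5 mm above the bench, 18.5 mm above the deck, middle of the rim's 20 mm width. Axes of the lamp base. The axle is parallel to y, 38.5 mm (rim radius) below this point. From 11.5 to 37 mm to its right (-y) a fixed black cowl, 34.7 mm radius about the same axle, has the window a little in front of its top.
- level_wheel (a joint): Thumbwheel, rad: 0.6283 per figure, so 0 in the window at 0, 3 at 1.885. Grows as the rim's top is pushed back (+x of the lamp base), falls as it is drawn to the front. One figure = 24 mm of rim travel. It clicks: a spring holds each figure, about 3 N along the rim takes it over, and left between two it springs to the nearer. Stops beyond 0 and 9. Starts at 5 to 8.
- channel_mouth (a point): Centre of the channel's floor at its mouth in the lamp base's right side, 38 mm above the bench. Axes of the lamp base. The channel runs level along y, 83 mm deep, 48 wide, 11 high: about 1 mm clearance on each side of the slider, 2 mm above it. The slider leaves along -y.
- filter_slider: Filter slider: flat aluminium carrier 46 (x) x 130 (y) x 9 mm with a round amber filter and an upright black finger tab near its -y end; 110 g, loose. Origin: centre of its underside, z up. It starts home in the channel with the axes of the lamp base, its tab end 50 mm out of the right side; after 80 mm along -y it is out.
- slider_tab (a point): Point in the finger tab, 52 mm from the slider's centre towards -y, 27 mm above its underside. The tab is 30 (x) x 18 (y) mm and rises from the carrier's top (9 mm) to 38.5 mm above its underside. At home 28 mm free between tab and lamp base. Axes of the slider.
- tray: Open black parts tray, 104 (x) x 184 (y) x 16 mm outside, walls and floor 4 mm thick, loose, 0.45 kg. Origin: centre of its underside, z up. It lies to the right or to the left of the lamp base; the slim bottle stands behind it (about 0.1 m towards its +x).
- multimeter: Bystander: hand multimeter, 142 x 69 x 42 mm. Origin: centre of its underside.
- flux_bottle: Bystander: slim white bottle with a pointed green spout, 40 across, 126 tall mm. Origin: centre of its underside.
- ipa_bottle: Bystander: white bottle with a red cap, 46 across, 100 tall mm. Origin: centre of its underside.
- side_cutters: Bystander: side cutters, 40 x 122 x 10 mm. Origin: centre of its underside.
- amber_bottle: Bystander: small white bottle with a yellow cap, 43 across, 74 tall mm. Origin: centre of its underside.

How it is judged (in metres and radians):
On the way, in this order (a step that is already met when the one before it is completed fails the run):
1. the thumbwheel rests with 3 in its window while the filter slider is still home (value of joint level_wheel between 1.755 and 2.015 rad and velocity of joint level_wheel between -0.15 and 0.15 rad/s and y of filter_slider in the frame of lamp_base above -0.095 m), for 0.3 s.
2. the filter slider is drawn all the way out of its channel, wheel still at 3 (value of joint level_wheel between 1.755 and 2.015 rad and horizontal distance between filter_slider and lamp_base above 0.166 m and angle between filter_slider's own z axis and vertical below 0.3 rad).
3. the slider is set down on the tray's floor while still held (x of filter_slider in the frame of tray between -0.045 and 0.045 m and y of filter_slider in the frame of tray between -0.06 and 0.06 m and z of filter_slider in the frame of tray below 0.014 m and angle between filter_slider's own z axis and vertical below 0.15 rad and contact force between the fingers and filter_slider above 0.2 N).
At the end, for the whole second after the job is handed in: The thumbwheel rests at figure 3 (within 0.13 rad); the filter slider lies released and at rest, flat (within 0.06 rad, tab up) on the tray's floor between its walls (value of joint level_wheel between 1.755 and 2.015 rad and velocity of joint level_wheel between -0.15 and 0.15 rad/s and x of filter_slider in the frame of tray between -0.045 and 0.045 m and y of filter_slider in the frame of tray between -0.06 and 0.06 m and z of filter_slider in the frame of tray below 0.0075 m and angle between filter_slider's own z axis and vertical below 0.06 rad and linear speed of filter_slider below 0.02 m/s and contact force between the fingers and filter_slider below 0.1 N); the robot touches nothing.
It fails at once if the filter slider is tipped more than 0.3 rad (angle between filter_slider's own z axis and vertical above 0.3 rad).
It fails at once if the slider is forced in its channel: pressed against the lamp base with more than 25 N (contact force between filter_slider and lamp_base above 25 N).
It fails at once if a bystander is moved by more than 40 mm (distance of any of multimeter, flux_bottle, ipa_bottle, side_cutters, amber_bottle from where it was at the start of the episode above 0.04 m).
It fails at once if a bottle is knocked over (angle between any of flux_bottle, ipa_bottle's own z axis and vertical above 0.5 rad).
It fails at once if the tray is pushed more than 50 mm (distance of tray from where it was at the start of the episode above 0.05 m).
It also fails if it takes over 69 s, if anything falls off the work surface, if the arm or the gripper's body presses on something with over 40 N, if the wrist force passes 120 N, or if a joint passes its speed limit or range.

## Working session

There is one attempt and no reset: what is moved stays moved. The work goes in short steps, Python scripts to look and compute and a shell command to move; the robot and the scene stay as the last step left them, time stands still between calls to the robot, and variables do not carry over. Pictures are saved under pics/ and viewed, and the job is handed in when it is done.

```bash
mkdir -p pics; ls; cat > h.py <<'E'
import numpy as np, cv2
from workcell import readout, optics, env
def px2ray(name,u,v):
    c=optics.camera_params(name);K=np.array(c["mtx"]);R=np.array(c["R"]);t=np.array(c["t"]).ravel()
    xd=np.array([(u-K[0,2])/K[0,0],(v-K[1,2])/K[1,1]]);x=xd.copy()
    for _ in range(20): x=xd/(1+c["k1"]*(x@x))
    return -R.T@t, R.T@np.array([x[0],x[1],1.0])
def onz(name,u,v,z):
    o,d=px2ray(name,u,v);return o+d*(z-o[2])/d[2]
def atd(name,u,v,dep):
    o,d=px2ray(name,u,v);return o+d*dep
def proj(name,X):
    c=optics.camera_params(name);K=np.array(c["mtx"]);p=np.array(c["R"])@np.array(X,float)+np.array(c["t"]).ravel()
    x=p[:2]/p[2];x=x*(1+c["k1"]*(x@x));return K[0,0]*x[0]+K[0,2],K[1,1]*x[1]+K[1,2]
def grab(name,fn):
    im,d=optics.grab_frame(name);cv2.imwrite(f"pics/{fn}.png",im[:,:,::-1]);np.savez(f"{fn}_{name}.npz",im=im,d=d);return im,d
E
python3 - <<'E'
from h import *
print(readout.state())
for n in("top","side"):
    grab(n,"a_"+n);c=optics.camera_params(n);print(n,c)
E
```

```text
pics
{'time_s': 0.0, 'qpos': array([-7.65452752e+01,  1.83500645e+01,  8.97072738e+01, -1.36398790e-03,
        7.20406283e+01, -1.14708016e+00]), 'qvel': array([-0.05330037, -0.10514864,  0.05698598,  0.10467244,  0.09420689,
        0.07908173]), 'effort': array([ 8.94333189e-04, -4.12457550e+01, -2.31969345e+01,  7.27400417e-02,
        4.59403172e-02, -1.69880482e-04]), 'ee_pos': array([ 144.82966566, -555.97248796,  227.13015937]), 'ee_rot': array([-90.38868559,  89.9020249 , 104.21354103]), 'force': array([-0.09524836,  0.51435683, -0.96842648]), 'torque': array([0.02451818, 0.01284456, 0.03572967]), 'gripper_width': 91.4140075069072}
top {'mtx': array([[463.24268888,   0.        , 255.43579159],
       [  0.        , 463.24268888, 199.67121887],
       [  0.        ,   0.        ,   1.        ]]), 'k1': -0.002901462749042492, 'R': array([[ 0.02741418, -0.99958527,  0.00881728],
       [-0.99241535, -0.02827283, -0.11963456],
       [ 0.11983423, -0.00547072, -0.99277884]]), 't': array([ -17.93844138,  528.2600263 , 1633.99016948])}
side {'mtx': array([[396.06063117,   0.        , 258.31019943],
       [  0.        , 396.06063117, 193.98708588],
       [  0.        ,   0.        ,   1.        ]]), 'k1': 0.00673306212464268, 'R': array([[ 0.98560089, -0.16811169, -0.01814799],
       [-0.10311777, -0.51253216, -0.85245382],
       [ 0.13400602,  0.84205062, -0.52248745]]), 't': array([-513.53007463,  133.42046923, 1063.74091203])}
```

View pics/a_top.png

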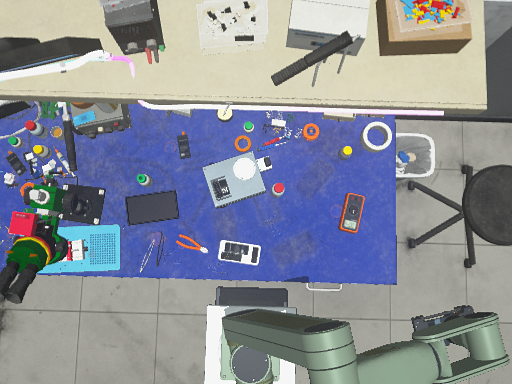

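View pics/a_side.png

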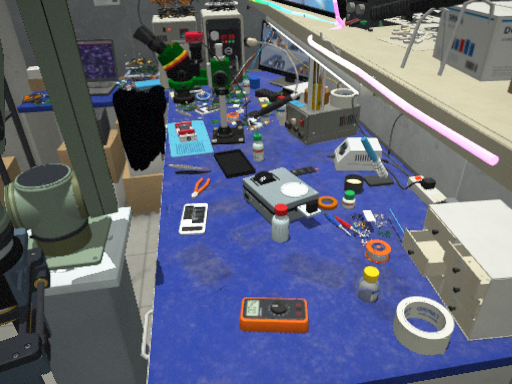

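```bash
python3 - <<'E'
from h import *
a=cv2.imread("pics/a_top.png");b=cv2.imread("pics/a_side.png")
cv2.imwrite("pics/z_top.png",cv2.resize(a[130:240,110:310],None,fx=4,fy=4,interpolation=cv2.INTER_CUBIC))
cv2.imwrite("pics/z_side.png",cv2.resize(b[135:255,200:360],None,fx=5,fy=5,interpolation=cv2.INTER_CUBIC))
E
```

```text
(no output)
```

View pics/z_top.png

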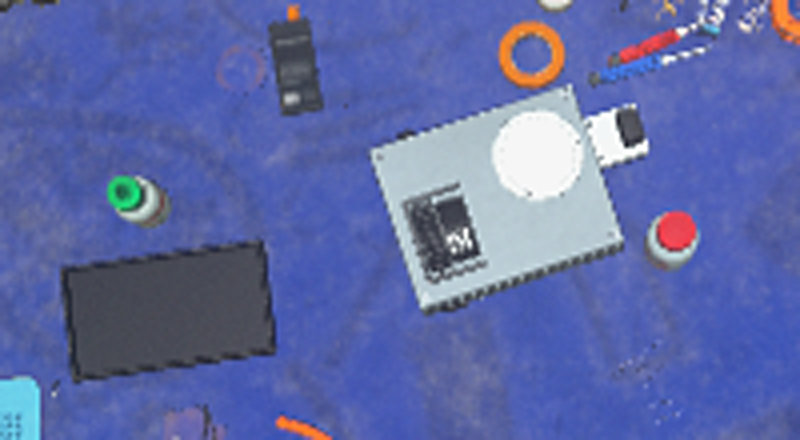

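View pics/z_side.png

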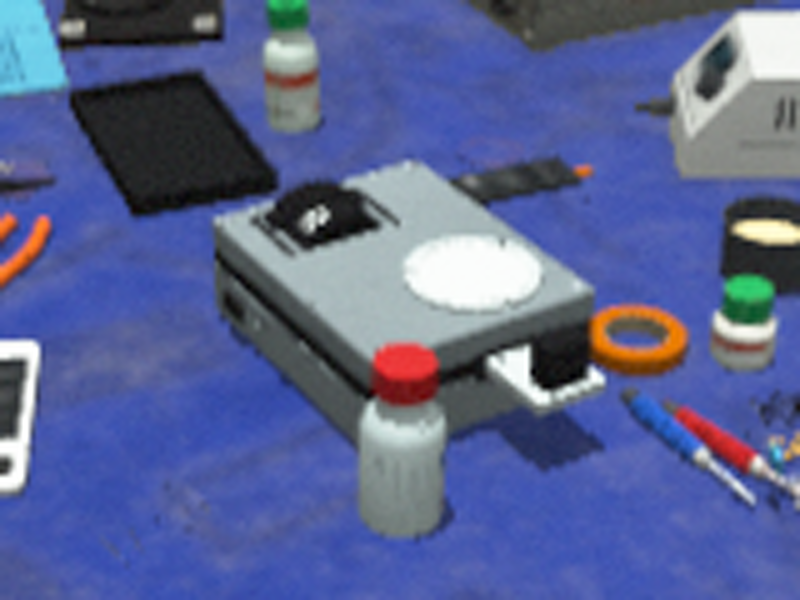

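```bash
python3 - <<'E'
from h import *
def z(p): return ((p[0]+.5)/4-.5+110,(p[1]+.5)/4-.5+130)
im=np.load("a_top_top.npz")["im"];d=np.load("a_top_top.npz")["d"]
W=np.zeros((384,512,3))
u,v=np.meshgrid(np.arange(512),np.arange(384))
c=optics.camera_params("top");K=c["mtx"];R=np.array(c["R"]);t=np.array(c["t"]).ravel()
P=np.dstack([(u-K[0,2])/K[0,0]*d,(v-K[1,2])/K[1,1]*d,d])
W=(P-t)@R
np.save("W0.npy",W)
def rect(mask,zh,name):
    m=mask.astype(np.uint8); cs,_=cv2.findContours(m,cv2.RETR_EXTERNAL,cv2.CHAIN_APPROX_NONE);k=max(cs,key=cv2.contourArea)
    pts=np.array([onz("top",*p,zh)[:2] for p in k[:,0].astype(float)],np.float32)
    r=cv2.minAreaRect(pts);print(name,r,cv2.boxPoints(r).round(1).tolist(), "n",len(pts));return pts
box=np.zeros((384,512),bool);box[140:215,195:268]=1
m=(W[...,2]>60)&box; rect(m,70,"base")
m2=(W[...,2]>78)&box; rect(m2,80,"wheel"); print("maxz",W[...,2][box].max(), W[m2].mean(0))
deck=(abs(W[...,2]-70)<8)&box;print("deck z",np.median(W[...,2][deck]))
for p in [(375,150),(572,87),(622,240),(425,310)]: print("corner",onz("top",*z(p),70).round(1))
hsv=cv2.cvtColor(im,cv2.COLOR_RGB2HSV)
box=np.zeros((384,512),bool);box[185:230,120:182]=1
rect(box&(hsv[...,1]<90)&(hsv[...,2]<120),16,"tray")
for p in [(62,268),(263,241),(275,353),(77,382)]: print("tcorner",onz("top",*z(p),16).round(1))
box=np.zeros((384,512),bool);box[150:175,255:275]=1
rect(box&(hsv[...,2]<90)&(hsv[...,1]<120),76.5,"tab top")
print("tabz",W[...,2][158:166,262:270].round(0).max())
# side view tab & bottle
for n,(x,y),zz in [("ipa cap",(676,230),100),("flux",(125,192),120)]: print(n,onz("top",*z((x,y)),zz).round(0))
E
```

```text
base ((597.1536865234375, 75.71212005615234), (150.47470092773438, 189.2315216064453), 20.218074798583984) [[493.8999938964844, 138.5], [559.2999877929688, -39.099998474121094], [700.5, 12.899999618530273], [635.0999755859375, 190.5]] n 177
wheel ((561.0971069335938, 119.14237213134766), (51.05517578125, 46.56090545654297), 17.82659912109375) [[529.7000122070312, 133.5], [543.9000244140625, 89.19999694824219], [592.5, 104.80000305175781], [578.2999877929688, 149.10000610351562]] n 61
maxz 1685.5471905035022 [556.71048325  91.77718654 218.35926372]
deck z 70.87098124193687
corner [634.7 184.4  70. ]
corner [696.6  11.8  70. ]
corner [560.5 -36.1  70. ]
corner [493.7 134.9  70. ]
tray ((492.27947998046875, 370.6620178222656), (104.62914276123047, 185.75003051757812), 9.748579978942871) [[425.0, 453.29998779296875], [456.3999938964844, 270.29998779296875], [559.5999755859375, 288.0], [528.0999755859375, 471.1000061035156]] n 174
tcorner [528.1 469.2  16. ]
tcorner [558.  288.6  16. ]
tcorner [456.4 272.9  16. ]
tcorner [425.3 449.5  16. ]
tab top ((659.01318359375, -40.46721649169922), (26.079483032226562, 16.813146591186523), 19.603836059570312) [[643.9000244140625, -36.900001525878906], [649.5, -52.79999923706055], [674.0999755859375, -44.0], [668.5, -28.200000762939453]] n 21
tabz 86.0
ipa cap [566. -82. 100.]
flux [583. 391. 120.]
```

```bash
python3 - <<'E'
from h import *
a=cv2.imread("pics/a_top.png");b=cv2.imread("pics/a_side.png")
x=cv2.resize(a[172:204,207:237],(480,512),interpolation=cv2.INTER_LANCZOS4)
y=cv2.resize(b[165:190,245:282],None,fx=8,fy=8,interpolation=cv2.INTER_LANCZOS4)
c=np.zeros((512,790,3),np.uint8);c[:,:480]=x;c[:y.shape[0],485:485+y.shape[1]]=y;cv2.imwrite("pics/wz.png",c)
E
```

```text
(no output)
```

View pics/wz.png

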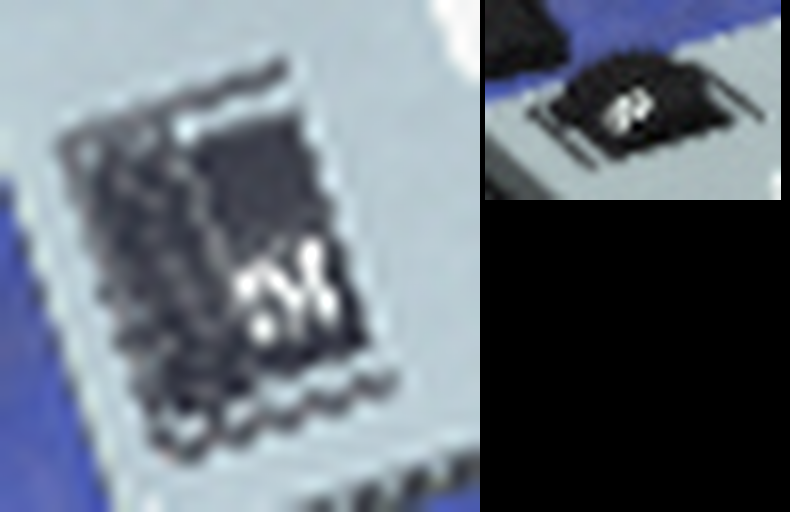

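```bash
cat > dig.py <<'E'
from h import *
import sys
# rectify a horizontal-ish patch at window; base frame
C=np.array([597,75.]);yaw=np.radians(20);ex=np.array([np.cos(yaw),np.sin(yaw)]);ey=np.array([-np.sin(yaw),np.cos(yaw)])
def look(fn,n=6,wc=None):
    out=[]
    for nm in("top","side"):
        acc=np.mean([cv2.resize(optics.grab_frame(nm)[0].astype(np.float32),None,fx=1,fy=1) for _ in range(n)],0)
        S=8;H=60
        mp=np.zeros((H*S,H*S,2),np.float32)
        c3=np.array([*wc])
        # plane tilted: at window in front of top, tangent slope ~20deg
        th=np.radians(20)
        up=np.array([*(ex*np.cos(th)),np.sin(th)]);rt=np.array([*(-ey),0])
        for i in range(H*S):
            for j in range(0,H*S):
                pass
        o=np.array([[ -H/2,H/2],[H/2,H/2],[H/2,-H/2],[-H/2,-H/2]])
        src=np.float32([proj(nm,c3+a*rt+b*up) for a,b in o])
        Hm=cv2.getPerspectiveTransform(np.float32([[0,0],[H*S,0],[H*S,H*S],[0,H*S]]),src)
        w=cv2.warpPerspective(acc,Hm,(H*S,H*S),flags=cv2.INTER_CUBIC|cv2.WARP_INVERSE_MAP)
        out.append(w[60:420,100:480])
    cv2.imwrite(f"pics/{fn}.png",np.clip(np.hstack(out),0,255).astype(np.uint8)[:,:,::-1])
E
python3 - <<'E'
from h import *
z=lambda p:((p[0]+.5)/4-.5+110,(p[1]+.5)/4-.5+130)
# window in top wz at (285,290)/16 + (207,172)
p=onz("top",207+290/16,172+290/16,84);print(p)
import dig;dig.look("d0",6,p)
E
```

```text
[552.77743426 103.75609122  84.        ]
```

View pics/d0.png

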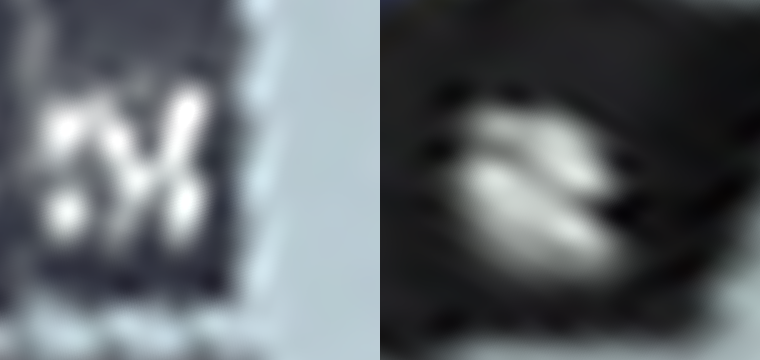

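```bash
python3 - <<'E'
from h import *
C=np.array([597,75.]);yaw=np.radians(20);A=np.array([[np.cos(yaw),np.sin(yaw)],[-np.sin(yaw),np.cos(yaw)]])
for n in("top","side"): print(n,"cam",px2ray(n,255,200)[0].round())
for q in [(70,140),(160,440),(280,65),(390,375)]:
    p=onz("top",207+q[0]/16-.5,172+q[1]/16-.5,70);print(q,p[:2].round(1),(A@(p[:2]-C)).round(1))
for nm in("top","side"):
    d=np.load(f"a_{nm}_{nm}.npz")["d"]
    bx=(170,206,205,240) if nm=="top" else (160,192,240,290)
    L=[]
    for v in range(bx[0],bx[1]):
        for u in range(bx[2],bx[3]):
            if d[v,u]>0:
                p=atd(nm,u,v,d[v,u])
                if p[2]>74 and p[2]<110: b=A@(p[:2]-C);L.append([*b,p[2]])
    L=np.array(L);print(nm,len(L),L.min(0).round(1),L.max(0).round(1))
    for y0 in range(0,75,6):
        s=L[(L[:,1]>=y0)&(L[:,1]<y0+6)]
        if len(s)>6:
            # circle fit in x,z
            k=np.linalg.lstsq(np.c_[2*s[:,0],2*s[:,2],np.ones(len(s))],(s[:,0]**2+s[:,2]**2),rcond=None)[0]
            print(y0,len(s),"x",s[:,0].min().round(1),s[:,0].max().round(1),"zmax",s[:,2].max().round(1),"c",k[:2].round(1))
E
```

```text
top cam [ 329.    6. 1686.]
side cam [ 377. -914.  660.]
(70, 140) [588.4 156.1] [19.7 79.1]
(160, 440) [522.4 133.8] [-50.   80.7]
(280, 65) [606.5 110.4] [21.1 30. ]
(390, 375) [538.2  83.8] [-52.2  28.4]
top 335 [-72.3 -26.3  74. ] [54.5 94.9 93.8]
0 11 x -69.3 9.4 zmax 79.2 c [-31.  116.2]
6 18 x -63.2 30.3 zmax 81.5 c [-19.2  17.8]
18 8 x -25.2 19.9 zmax 78.1 c [-3.1 38.4]
24 11 x -65.8 25.5 zmax 77.7 c [-22.3 187.7]
30 34 x -70.2 30.2 zmax 87.6 c [-17.3  27. ]
36 22 x -64.8 25.6 zmax 90.0 c [-17.2  46.3]
42 25 x -69.0 24.3 zmax 89.8 c [-21.7  43.9]
48 31 x -72.3 37.7 zmax 88.0 c [-16.5  23.3]
54 30 x -70.4 50.4 zmax 93.8 c [-12.2  24.4]
60 33 x -67.5 37.3 zmax 93.0 c [-17.3  31.1]
66 28 x -51.3 48.9 zmax 93.3 c [-5.4 51.6]
72 28 x -66.9 32.4 zmax 92.4 c [-16.6  46.6]
side 233 [-48.2 -50.7  74. ] [67.9 83.7 91. ]
24 26 x -41.7 7.8 zmax 85.0 c [-18.6  68.6]
30 34 x -42.9 50.0 zmax 89.6 c [-3.1 58.1]
36 17 x -42.6 7.0 zmax 88.2 c [-17.3  55.8]
42 16 x -44.5 -3.0 zmax 86.9 c [-21.6  68.4]
48 15 x -44.3 3.6 zmax 87.4 c [-18.4  58.1]
54 39 x -47.0 10.7 zmax 88.6 c [-16.8  60.3]
60 21 x -48.2 16.3 zmax 91.0 c [-17.3  49.9]
66 20 x -41.1 25.9 zmax 90.4 c [-13.4  42.3]
```

```bash
cat >> h.py <<'E'
from scipy.spatial.transform import Rotation as Ro
def Rt(s=None):
    s=s or readout.state();return Ro.from_euler('xyz',s['ee_rot'],degrees=True)
def rv(yaw,s=None):
    "rotvec (rad, world) to tool-down with tool y along (-sin yaw,cos yaw) or its negative"
    R=Rt(s);o=[]
    for sg in(1,-1):
        y=sg*np.array([-np.sin(np.radians(yaw)),np.cos(np.radians(yaw)),0]);x=np.array([0,0,-1.]);T=Ro.from_matrix(np.c_[x,y,np.cross(x,y)])
        o.append((T*R.inv()).as_rotvec().round(4))
    return o
def st():
    s=readout.state();return dict(t=round(s['time_s'],2),p=s['ee_pos'].round(1),F=s['force'].round(1),w=round(s['gripper_width'],1),q=s['qpos'].round(1))
E
python3 - <<'E'
from h import *
print(Rt().as_matrix().round(3));print(rv(20));print(st())
im=np.load("a_top_top.npz")["im"].astype(float);g=im.mean(2)
# slider: white carrier edges in top; fit lines on side edges
m=(im.min(2)>190)&(abs(im.max(2)-im.min(2))<40)
box=np.zeros_like(m);box[154:173,256:275]=1
L=[onz("top",u,v,47)[:2] for v,u in zip(*np.where(m&box))]
L=np.array(L,np.float32);print(len(L),cv2.minAreaRect(L))
cv2.imwrite("pics/sl.png",cv2.resize(im[145:185,245:285].astype(np.uint8)[:,:,::-1],None,fx=14,fy=14,interpolation=cv2.INTER_CUBIC))
ims=np.load("a_side_side.npz")["im"];cv2.imwrite("pics/sl2.png",cv2.resize(ims[190:230,280:330][:,:,::-1],None,fx=14,fy=14,interpolation=cv2.INTER_CUBIC))
E
```

```text
[[ 0.     0.252 -0.968]
 [-0.    -0.968 -0.252]
 [-1.     0.     0.   ]]
[array([ 0.0000e+00, -2.0000e-04, -3.0474e+00]), array([0.0001, 0.    , 0.0942])]
{'t': 0.7, 'p': array([ 144.9, -556.5,  228. ]), 'F': array([ 0.1, -0.5, -0.4]), 'w': 91.0, 'q': array([-76.5,  18.3,  89.6,  -0. ,  72. ,  -1.1])}
98 ((660.0422973632812, -29.22107696533203), (44.048126220703125, 45.70530700683594), 19.708660125732422)
```

View pics/sl.png

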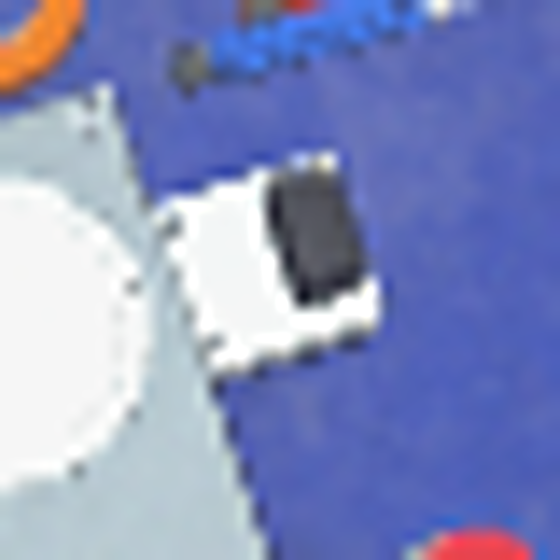

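View pics/sl2.png

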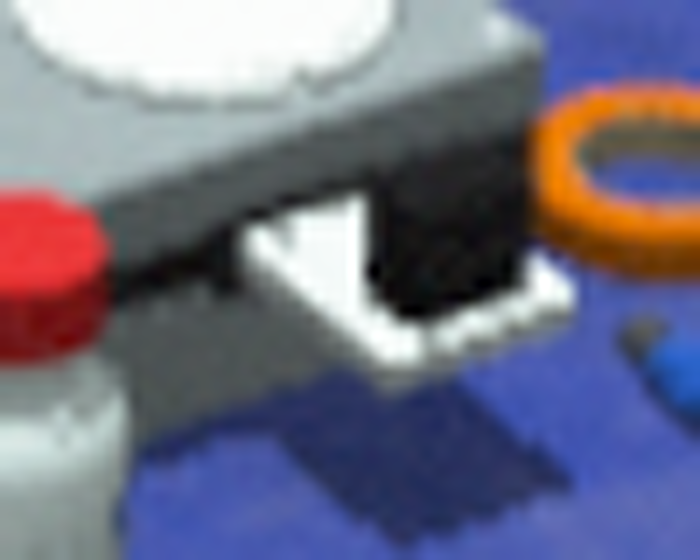

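```bash
R='{"translation":[2.2,3.5,0],"delta_rot":[0,0,0]}'; true
python3 -m creep '[{"translation":[2.2,3.5,0],"delta_rot":[0,0,0.0907]},{"translation":[2.2,3.5,0],"delta_rot":[0,0,0]},{"translation":[2.2,3.5,0],"delta_rot":[0,0,0]},{"translation":[2.2,3.5,0],"delta_rot":[0,0,0]},{"translation":[2.2,3.5,0],"delta_rot":[0,0,0]}]' -1 20
python3 -m creep '[{"translation":[2.2,3.5,0],"delta_rot":[0,0,0]},{"translation":[2.2,3.5,0],"delta_rot":[0,0,0]},{"translation":[2.2,3.5,0],"delta_rot":[0,0,0]},{"translation":[2.2,3.5,0],"delta_rot":[0,0,0]},{"translation":[2.2,3.5,0],"delta_rot":[0,0,0]}]'
python3 -m creep '[{"translation":[2.2,3.5,0],"delta_rot":[0,0,0]},{"translation":[2.2,3.5,0],"delta_rot":[0,0,0]},{"translation":[2.2,3.5,0],"delta_rot":[0,0,0]},{"translation":[2.2,3.5,0],"delta_rot":[0,0,0]},{"translation":[2.2,3.5,0],"delta_rot":[0,0,0]}]'
python3 -m creep '[{"translation":[2.2,3.5,0],"delta_rot":[0,0,0]},{"translation":[2.2,3.5,0],"delta_rot":[0,0,0]},{"translation":[2.2,3.5,0],"delta_rot":[0,0,0]},{"translation":[2.2,3.5,0],"delta_rot":[0,0,0]},{"translation":[0,0,0],"delta_rot":[0,0,0]}]'
python3 -c "
from h import *
print(st(),rv(19.8),onz('top',267.1,161.2,76.5))"
```

```text
time_s: 1.12
ee_pos: [255.5, -379.8, 228.1]
ee_rot: [123.8, 90.0, -36.5]
force: [1.3, 0.1, -0.3]
gripper_width: 60.8
time_s: 1.53
ee_pos: [365.5, -204.6, 228.3]
ee_rot: [127.1, 89.9, -33.1]
force: [1.0, -0.7, 0.4]
gripper_width: 27.2
time_s: 1.95
ee_pos: [475.6, -29.4, 228.3]
ee_rot: [138.4, 89.9, -21.8]
force: [0.4, -1.3, -0.6]
gripper_width: 0.5
time_s: 2.37
ee_pos: [566.4, 114.5, 227.4]
ee_rot: [-151.5, 89.7, 48.6]
force: [-0.1, 0.4, -1.0]
gripper_width: 0.5
{'t': 2.37, 'p': array([566.4, 114.5, 227.4]), 'F': array([-0.1,  0.4, -1. ]), 'w': 0.5, 'q': array([10.2, 18.5, 89.5,  0.2, 71.8, 80.1])} [array([-0.0047, -0.0053,  3.1367]), array([-0.0034,  0.003 , -0.0049])] [661.25913013 -40.38521204  76.5       ]
```

```bash

python3 -m creep '[{"translation":[0.8,1.6,-3.5],"delta_rot":[0,0,0]},{"translation":[0.9,1.6,-3.5],"delta_rot":[0,0,0]},{"translation":[0,0,-2.5],"delta_rot":[0,0,0]},{"translation":[0,0,-1.7],"delta_rot":[0,0,0]},{"translation":[0,0,0],"delta_rot":[0,0,0]}]'
python3 -m creep '[{"translation":[0,0,-0.3],"delta_rot":[0,0,0]},{"translation":[0,0,-0.2],"delta_rot":[0,0,0]},{"translation":[0,0,-0.2],"delta_rot":[0,0,0]},{"translation":[0,0,-0.2],"delta_rot":[0,0,0]}]'
python3 -c "
from h import *
print(st(),rv(19.8))
grab('top','b_top');grab('side','b_side')
a=cv2.imread('pics/b_top.png')[150:220,190:290];b=cv2.imread('pics/b_side.png')[130:200,220:320]
cv2.imwrite('pics/b.png',np.hstack([cv2.resize(x,(400,280),interpolation=cv2.INTER_CUBIC) for x in(a,b)]))"
```

```text
time_s: 2.78
ee_pos: [577.0, 139.9, 111.7]
ee_rot: [-5.6, 89.5, -165.8]
force: [0.2, -0.0, 0.4]
gripper_width: 0.3
time_s: 3.12
ee_pos: [580.8, 140.5, 108.4]
ee_rot: [170.3, 89.8, 10.0]
force: [-0.1, 0.4, 0.3]
gripper_width: 0.4
{'t': 3.12, 'p': array([580.8, 140.5, 108.4]), 'F': array([-0.1,  0.4,  0.3]), 'w': 0.4, 'q': array([12.5, 25.7, 96.4, -0. , 57.7, 82.7])} [array([ 4.6000e-03,  8.0000e-04, -3.1412e+00]), array([-0.0005,  0.0029,  0.0004])]
```

View pics/b.png

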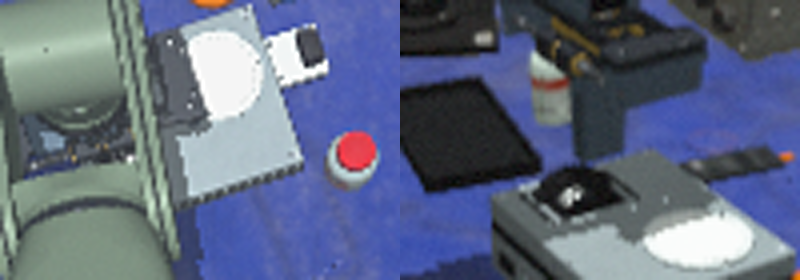

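```bash

python3 -m creep '[{"translation":[0.1,0.6,-0.2],"delta_rot":[0,0.003,0]},{"translation":[0,0,-0.15],"delta_rot":[0,0,0]},{"translation":[0,0,-0.1],"delta_rot":[0,0,0]},{"translation":[0,0,-0.1],"delta_rot":[0,0,0]}]'
python3 -m creep '[{"translation":[0,0,-0.1],"delta_rot":[0,0,0]},{"translation":[0,0,0],"delta_rot":[0,0,0]}]'

```

```text
time_s: 3.55
ee_pos: [580.9, 146.7, 101.3]
ee_rot: [-16.3, 89.8, -176.5]
force: [0.6, -0.1, 0.2]
gripper_width: 0.5
time_s: 3.72
ee_pos: [580.8, 146.5, 100.2]
ee_rot: [-16.9, 89.8, -177.1]
force: [-0.3, 0.2, -0.1]
gripper_width: 0.5
```

```bash

python3 -m creep '[{"translation":[0,0,-0.1],"delta_rot":[0,0,0]},{"translation":[0,0,0],"delta_rot":[0,0,0]}]'
python3 -m creep '[{"translation":[0,0,-0.1],"delta_rot":[0,0,0]},{"translation":[0,0,0],"delta_rot":[0,0,0]}]'
python3 -m creep '[{"translation":[0,0,-0.1],"delta_rot":[0,0,0]},{"translation":[0,0,0],"delta_rot":[0,0,0]}]'

```

```text
time_s: 3.88
ee_pos: [581.1, 146.5, 99.6]
ee_rot: [-21.2, 89.9, 178.6]
force: [0.4, 0.3, 0.4]
gripper_width: 0.4
time_s: 4.05
ee_pos: [581.5, 146.7, 99.1]
ee_rot: [-32.4, 89.9, 167.4]
force: [-0.4, 0.2, 3.9]
gripper_width: 0.2
time_s: 4.22
ee_pos: [582.2, 147.0, 98.7]
ee_rot: [-134.3, 89.9, 65.5]
force: [-0.4, 1.3, 5.5]
gripper_width: 0.3
```

```bash

python3 -m creep '[{"translation":[0,0,-0.1],"delta_rot":[0,0,0]},{"translation":[-0.19,-0.07,0],"delta_rot":[0,0,0]},{"translation":[-0.19,-0.07,0.07],"delta_rot":[0,0,0]},{"translation":[-0.19,-0.07,0.06],"delta_rot":[0,0,0]}]'
python3 -m creep '[{"translation":[-0.19,-0.07,0.05],"delta_rot":[0,0,0]},{"translation":[-0.19,-0.07,0.05],"delta_rot":[0,0,0]},{"translation":[-0.19,-0.07,0.03],"delta_rot":[0,0,0]}]'

```

```text
time_s: 4.55
ee_pos: [578.6, 145.7, 100.0]
ee_rot: [-174.5, 89.6, 25.3]
force: [4.0, 2.8, 7.6]
gripper_width: 0.6
time_s: 4.8
ee_pos: [572.6, 143.5, 101.6]
ee_rot: [-173.9, 89.7, 25.8]
force: [2.6, 1.7, 9.6]
gripper_width: 0.4
```

```bash

python3 -m creep '[{"translation":[-0.28,-0.1,0.03],"delta_rot":[0,0,0]},{"translation":[-0.28,-0.1,0.0],"delta_rot":[0,0,0]}]'
python3 -m creep '[{"translation":[-0.28,-0.1,0.0],"delta_rot":[0,0,0]},{"translation":[-0.28,-0.1,0.0],"delta_rot":[0,0,0]}]'
python3 -c "
from h import *
import dig;print(st());dig.look('d1',3,[552.8,103.8,84])"
python3 -m creep '[{"translation":[-0.28,-0.1,0.0],"delta_rot":[0,0,0]},{"translation":[-0.28,-0.1,0.0],"delta_rot":[0,0,0]}]'

```

```text
time_s: 4.97
ee_pos: [566.3, 141.1, 102.0]
ee_rot: [-172.0, 89.8, 27.8]
force: [-0.3, 1.4, 12.1]
gripper_width: 0.6
time_s: 5.13
ee_pos: [560.0, 138.9, 102.0]
ee_rot: [-169.2, 89.8, 30.6]
force: [-0.7, 0.2, 13.2]
gripper_width: 0.4
{'t': 5.13, 'p': array([560. , 138.9, 102. ]), 'F': array([-0.7,  0.2, 13.2]), 'w': 0.4, 'q': array([12.8, 24.5, 99.7,  0.1, 55.7, 82.9])}
time_s: 5.6
ee_pos: [555.5, 137.2, 102.0]
ee_rot: [-176.2, 89.7, 23.5]
force: [1.4, 1.2, 12.0]
gripper_width: 0.4
```

View pics/d1.png

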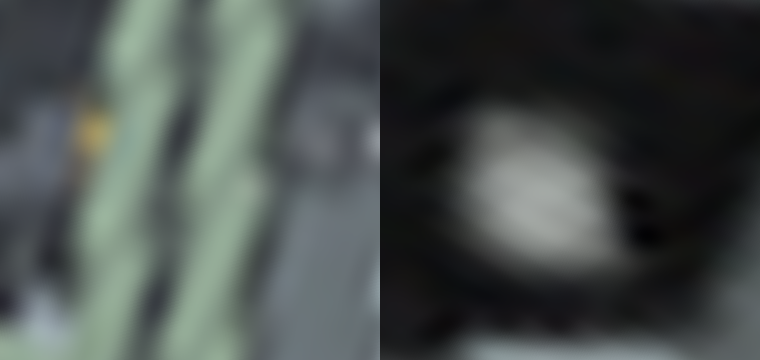

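```bash

python3 -m creep '[{"translation":[-0.28,-0.1,0.0],"delta_rot":[0,0,0]},{"translation":[-0.28,-0.1,0.0],"delta_rot":[0,0,0]}]'
python3 -m creep '[{"translation":[-0.28,-0.1,0.0],"delta_rot":[0,0,0]},{"translation":[-0.28,-0.1,-0.03],"delta_rot":[0,0,0]}]'
python3 -m creep '[{"translation":[-0.28,-0.1,-0.05],"delta_rot":[0,0,0]},{"translation":[-0.28,-0.1,-0.06],"delta_rot":[0,0,0]}]'
python3 -m creep '[{"translation":[-0.19,-0.07,-0.06],"delta_rot":[0,0,0]},{"translation":[0,0,0],"delta_rot":[0,0,0]}]'

```

```text
time_s: 5.77
ee_pos: [549.8, 135.0, 102.0]
ee_rot: [-177.9, 89.7, 21.9]
force: [1.6, 1.0, 11.5]
gripper_width: 0.7
time_s: 5.93
ee_pos: [544.1, 133.0, 101.8]
ee_rot: [-178.6, 89.7, 21.2]
force: [0.6, 0.7, 13.9]
gripper_width: 0.7
time_s: 6.1
ee_pos: [537.8, 130.7, 101.1]
ee_rot: [-179.0, 89.8, 20.8]
force: [-3.3, -1.2, 17.5]
gripper_width: 0.4
time_s: 6.27
ee_pos: [535.6, 129.9, 100.6]
ee_rot: [-179.1, 89.8, 20.6]
force: [-2.4, -0.8, 18.6]
gripper_width: 0.3
```

```bash

python3 -m creep '[{"translation":[-0.1,0,1.5],"delta_rot":[0,0,0]},{"translation":[0.5,0.2,1.5],"delta_rot":[0,0,0]},{"translation":[0,0,0],"delta_rot":[0,0,0]}]'
python3 -c "
from h import *
import dig;print(st());dig.look('d2',4,[552.8,103.8,84])"

```

```text
time_s: 6.52
ee_pos: [540.3, 132.1, 129.9]
ee_rot: [-177.8, 89.8, 22.0]
force: [0.6, 0.4, 0.4]
gripper_width: 0.5
{'t': 6.52, 'p': array([540.3, 132.1, 129.9]), 'F': array([0.6, 0.4, 0.4]), 'w': 0.5, 'q': array([ 12.5,  21.2, 100.6,   0. ,  58.1,  82.7])}
```

View pics/d2.png

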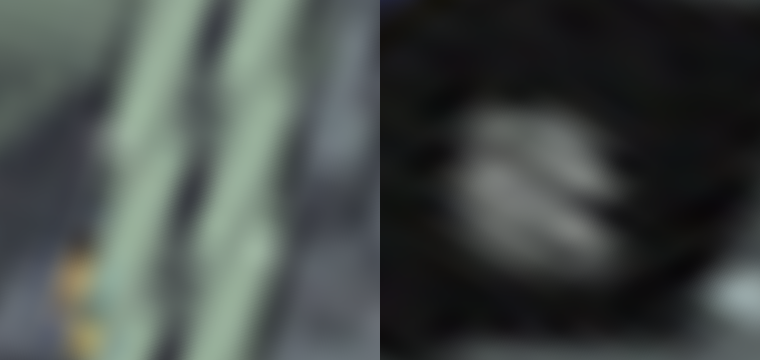

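```bash

python3 -m creep '[{"translation":[0,-4,1],"delta_rot":[0,0,0]},{"translation":[0,-4,0],"delta_rot":[0,0,0]},{"translation":[0,-4,0],"delta_rot":[0,0,0]},{"translation":[0,-4,0],"delta_rot":[0,0,0]},{"translation":[0,-4,0],"delta_rot":[0,0,0]}]'
python3 -c "
from h import *
import dig;print(st());dig.look('d3',4,[552.8,103.8,84])"

```

```text
time_s: 7.33
ee_pos: [537.5, -70.0, 137.1]
ee_rot: [-19.5, 89.8, -179.7]
force: [0.8, 0.4, -0.1]
gripper_width: 0.7
{'t': 7.33, 'p': array([537.5, -70. , 137.1]), 'F': array([ 0.8,  0.4, -0.1]), 'w': 0.7, 'q': array([ -8.6,  19.8, 101.6,  -0. ,  58.8,  61.6])}
```

View pics/d3.png

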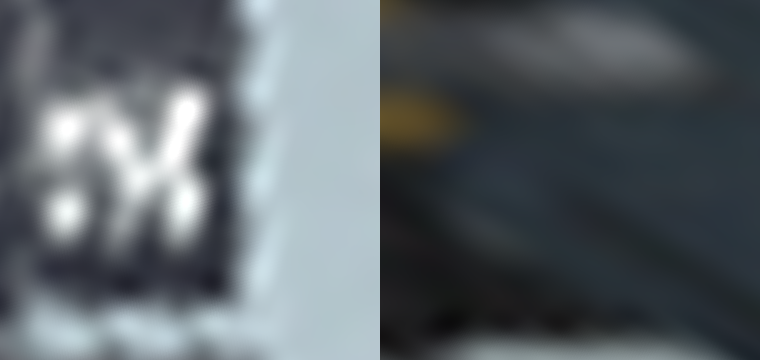

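```bash

python3 -c "
from h import *
a=cv2.imread('pics/d0.png').astype(int)[:,:380];b=cv2.imread('pics/d3.png').astype(int)[:,:380]
D=abs(a-b).mean(2);print(D.mean(),D[80:260,20:230].max(),D[80:260,20:230].mean())
im=np.load('a_top_top.npz')['im'];n,_=grab('top','c_top')
print(im[183:198,218:232].mean(2).round().astype(int));print(n[183:198,218:232].mean(2).round().astype(int))
"

```

```text
5.43843567251462 47.666666666666664 6.721269841269841
[[ 82 103  66  69  71  69  69  68  84 211 202 196 196 200]
 [ 66 104  66  69  68  73  69  72  71 123 204 199 197 197]
 [ 69 114  66  71  72  71  72  80  81 109 205 199 197 197]
 [ 63  79 115  69  81  82  91  91  86 103 207 200 198 198]
 [ 65  73 125  90  89  90 130 121 255  91 129 202 199 199]
 [ 87  67 112 111 130 189 114 126 255  83 101 207 198 198]
 [ 91  73  81 152 255 200 255 118 243  98  78 209 201 198]
 [103  90  75 129 215 125 175 249 179 248  61 147 205 203]
 [ 74  85  69 114 123 147 103 183 121 224  70 100 209 202]
 [ 62  96  95  75 122 251 123 150  67 104  60  79 211 204]
 [ 62  66  73  61  72 131  74  83  60  57  56  65 176 205]
 [ 63  82  71  58  86  55  54  56  60 117 121 203 204 207]
 [ 55  64  64  60  83 122 116 119 203 206 201 135 153 143]
 [ 62  91  86  55  86 167 205 200 135 154 134 114 107 151]
 [ 51  81  68 162 180 134 155 132 117 104 113 199 197 200]]
[[ 79 101  62  65  66  67  65  66  82 204 195 191 192 193]
 [ 58 102  66  65  68  70  69  70  68 119 198 193 192 192]
 [ 64 107  64  66  71  69  68  82  77 105 201 195 193 191]
 [ 76  74 112  65  79  78  90  87  85  98 203 194 193 193]
 [ 69  72 123  87  89  88 125 143 255  86 124 198 192 194]
 [ 74  68 111 107 126 183 142 142 255  81  96 202 195 193]
 [ 94  79  82 148 255 195 255 166 255  93  74 202 196 194]
 [114  90  61 125 208 141 168 247 188 244  57 141 199 196]
 [ 73  78  61 107 119 149 101 178 115 217  65  97 201 196]
 [ 63  90  92  72 120 247  99 147  66 101  58  74 208 201]
 [ 58  66  71  62  69 128  64  80  57  56  55  63 171 201]
 [ 62  91  67  56  82  56  53  54  57 114 116 196 199 201]
 [ 54  67  61  58  88 115 113 115 195 202 198 132 148 138]
 [ 57 105  91  52  67 162 198 197 131 153 130 113 103 149]
 [ 47  62  64 112 117 133 151 130 110 100 108 194 191 194]]
```

```bash

python3 -m creep '[{"translation":[0.5,4,0],"delta_rot":[0,0,0]},{"translation":[0.5,4,0],"delta_rot":[0,0,0]},{"translation":[1,4,0],"delta_rot":[0,0,0]},{"translation":[1,4,0],"delta_rot":[0,0,0]},{"translation":[1,4,0],"delta_rot":[0,0,0]}]'
python3 -m creep '[{"translation":[0.45,1.7,-1],"delta_rot":[0,0,0]},{"translation":[0,0,-1],"delta_rot":[0,0,0]},{"translation":[0,0,-0.6],"delta_rot":[0,0,0]},{"translation":[0,0,-0.4],"delta_rot":[0,0,0]},{"translation":[0,0,0],"delta_rot":[0,0,0]}]'
python3 -c "
from h import *
print(st(),rv(19.8))"

```

```text
time_s: 8.2
ee_pos: [577.8, 134.7, 137.5]
ee_rot: [-18.5, 89.8, -178.6]
force: [0.1, -0.6, 0.0]
gripper_width: 0.7
time_s: 8.62
ee_pos: [581.3, 147.6, 106.2]
ee_rot: [-8.9, 89.7, -169.2]
force: [1.5, -0.3, -0.1]
gripper_width: 0.7
{'t': 8.62, 'p': array([581.3, 147.6, 106.2]), 'F': array([ 1.5, -0.3, -0.1]), 'w': 0.7, 'q': array([13.1, 26.3, 95.9,  0. , 58.2, 83.4])} [array([-9.1000e-03, -1.7000e-03, -3.1409e+00]), array([ 0.0011, -0.0058,  0.0007])]
```

```bash

python3 -m creep '[{"translation":[0,0,-0.5],"delta_rot":[0,-0.005,0]},{"translation":[0,0,-0.2],"delta_rot":[0,0,0]},{"translation":[0,0,-0.1],"delta_rot":[0,0,0]},{"translation":[0,0,-0.1],"delta_rot":[0,0,0]},{"translation":[-0.19,-0.07,0],"delta_rot":[0,0,0]}]'
python3 -m creep '[{"translation":[-0.19,-0.07,0.07],"delta_rot":[0,0,0]},{"translation":[-0.19,-0.07,0.06],"delta_rot":[0,0,0]},{"translation":[-0.19,-0.07,0.05],"delta_rot":[0,0,0]},{"translation":[-0.19,-0.07,0.05],"delta_rot":[0,0,0]},{"translation":[-0.19,-0.07,0.03],"delta_rot":[0,0,0]}]'
python3 -m creep '[{"translation":[-0.28,-0.1,0.03],"delta_rot":[0,0,0]},{"translation":[-0.28,-0.1,0.0],"delta_rot":[0,0,0]},{"translation":[-0.28,-0.1,0.0],"delta_rot":[0,0,0]},{"translation":[-0.28,-0.1,0.0],"delta_rot":[0,0,0]}]'
python3 -c "
from h import *
import dig;print(st());dig.look('d4',3,[552.8,103.8,84])"

```

```text
time_s: 9.03
ee_pos: [582.1, 147.7, 99.3]
ee_rot: [163.7, 89.7, 3.4]
force: [2.0, -0.7, 3.8]
gripper_width: 0.8
time_s: 9.45
ee_pos: [571.6, 144.4, 101.8]
ee_rot: [160.5, 89.8, 0.3]
force: [2.7, -0.2, 5.8]
gripper_width: 0.6
time_s: 9.78
ee_pos: [559.3, 140.0, 102.1]
ee_rot: [132.3, 89.9, -27.8]
force: [0.8, -1.9, 8.1]
gripper_width: 0.8
{'t': 9.78, 'p': array([559.3, 140. , 102.1]), 'F': array([ 0.8, -1.9,  8.1]), 'w': 0.8, 'q': array([12.9, 24.5, 99.7, -0.1, 55.7, 83.2])}
```

View pics/d4.png

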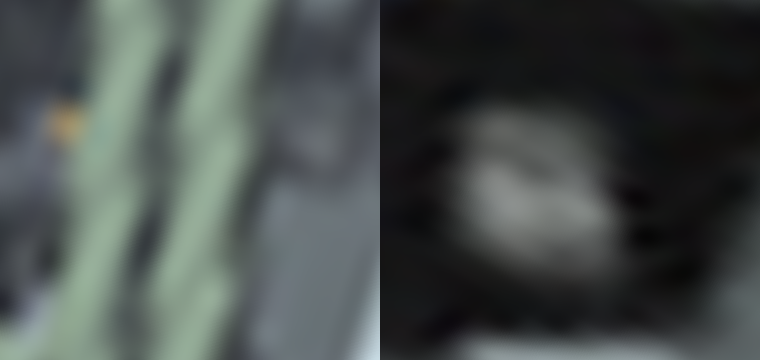

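```bash

python3 -m creep '[{"translation":[-0.28,-0.1,-0.1],"delta_rot":[0,0,0]},{"translation":[-0.28,-0.1,0.0],"delta_rot":[0,0,0]},{"translation":[-0.28,-0.1,0.0],"delta_rot":[0,0,0]},{"translation":[-0.28,-0.1,0],"delta_rot":[0,0,0]}]'
python3 -m creep '[{"translation":[-0.28,-0.1,0],"delta_rot":[0,0,0]},{"translation":[-0.28,-0.1,-0.03],"delta_rot":[0,0,0]},{"translation":[-0.28,-0.1,-0.05],"delta_rot":[0,0,0]},{"translation":[-0.28,-0.1,-0.06],"delta_rot":[0,0,0]},{"translation":[-0.19,-0.07,-0.06],"delta_rot":[0,0,0]}]'
python3 -m creep '[{"translation":[-0.1,0,1.5],"delta_rot":[0,0,0]},{"translation":[0.5,0.2,1.5],"delta_rot":[0,0,0]},{"translation":[0,0,0],"delta_rot":[0,0,0]}]'
python3 -c "
from h import *
import dig;print(st());dig.look('d5',3,[552.8,103.8,84])"

```

```text
time_s: 10.42
ee_pos: [549.7, 136.6, 102.0]
ee_rot: [164.8, 89.7, 4.6]
force: [1.7, -2.0, 9.8]
gripper_width: 0.6
time_s: 10.83
ee_pos: [535.5, 131.4, 100.7]
ee_rot: [154.1, 89.8, -6.1]
force: [-2.6, -2.6, 17.8]
gripper_width: 0.8
time_s: 11.08
ee_pos: [540.4, 134.2, 130.1]
ee_rot: [172.4, 89.7, 12.2]
force: [0.4, 0.5, -0.7]
gripper_width: 0.1
{'t': 11.08, 'p': array([540.4, 134.2, 130.1]), 'F': array([ 0.4,  0.5, -0.7]), 'w': 0.1, 'q': array([ 12.8,  21.1, 100.5,  -0. ,  58. ,  83. ])}
```

View pics/d5.png

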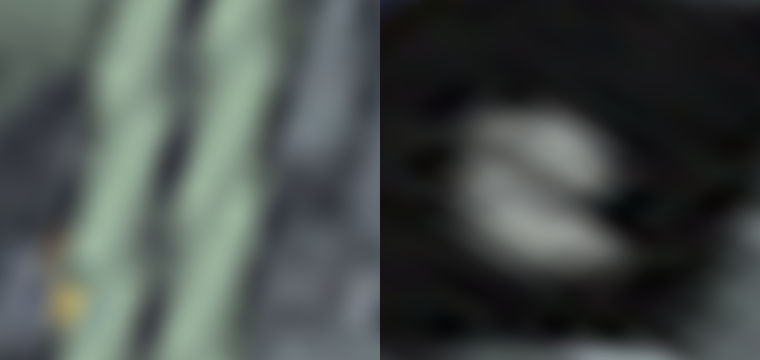

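```bash

python3 -m creep '[{"translation":[0,-4,1],"delta_rot":[0,0,0]},{"translation":[0,-4,0],"delta_rot":[0,0,0]},{"translation":[0,-4,0],"delta_rot":[0,0,0]},{"translation":[0,-4,0],"delta_rot":[0,0,0]}]'
python3 -c "
from h import *
import dig;print(st());dig.look('d6',4,[552.8,103.8,84])"

```

```text
time_s: 11.72
ee_pos: [538.8, -27.6, 137.6]
ee_rot: [163.9, 90.0, 3.7]
force: [0.5, 0.5, 0.2]
gripper_width: 0.7
{'t': 11.72, 'p': array([538.8, -27.6, 137.6]), 'F': array([0.5, 0.5, 0.2]), 'w': 0.7, 'q': array([ -4.2,  19.4, 102.1,   0. ,  58.5,  66. ])}
```

View pics/d6.png

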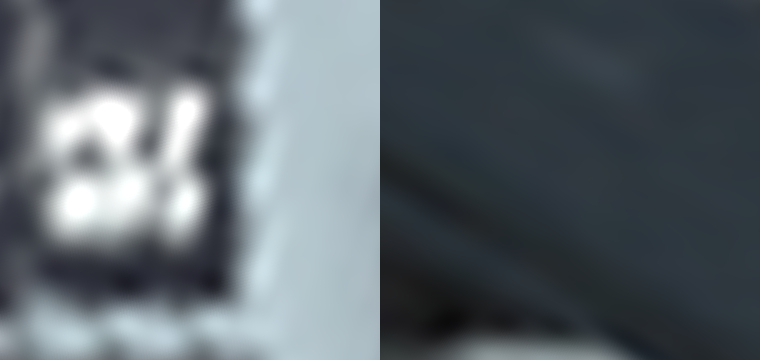

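```bash

python3 -m creep '[{"translation":[0.6,4,0],"delta_rot":[0,0,0]},{"translation":[0.6,4,0],"delta_rot":[0,0,0]},{"translation":[0.9,4,0],"delta_rot":[0,0,0]},{"translation":[0.9,4,0],"delta_rot":[0,0,0]},{"translation":[0.1,1,-1],"delta_rot":[0,0,0]}]'
python3 -m creep '[{"translation":[0,0,-1],"delta_rot":[0,0,0]},{"translation":[0,0,-0.8],"delta_rot":[0,0,0]},{"translation":[0,0,0],"delta_rot":[0,0,0]}]'
python3 -c "
from h import *
print(st(),rv(19.8))"

```

```text
time_s: 12.53
ee_pos: [573.0, 150.8, 129.9]
ee_rot: [-175.6, 89.5, 24.6]
force: [0.4, 0.3, -0.1]
gripper_width: 0.2
time_s: 12.78
ee_pos: [568.4, 142.8, 107.7]
ee_rot: [9.7, 89.8, -150.5]
force: [-0.1, -1.0, 0.3]
gripper_width: 0.5
{'t': 12.78, 'p': array([568.4, 142.8, 107.7]), 'F': array([-0.1, -1. ,  0.3]), 'w': 0.5, 'q': array([13. , 25. , 97.8, -0.1, 57.4, 83.2])} [array([5.4000e-03, 3.0000e-03, 3.1412e+00]), array([ 0.0019, -0.0034, -0.0004])]
```

```bash

python3 -m creep '[{"translation":[0.2,0.07,-0.4],"delta_rot":[0,0,0]},{"translation":[0,0,-0.2],"delta_rot":[0,0,0]},{"translation":[0,0,-0.2],"delta_rot":[0,0,0]},{"translation":[0,0,-0.1],"delta_rot":[0,0,0]},{"translation":[0,0,0],"delta_rot":[0,0,0]}]'

```

```text
time_s: 13.2
ee_pos: [573.2, 143.7, 101.9]
ee_rot: [155.0, 89.8, -5.2]
force: [0.5, -0.9, 1.4]
gripper_width: 0.3
```

```bash

python3 -m creep '[{"translation":[0,0,-0.2],"delta_rot":[0,0,0]},{"translation":[0,0,-0.1],"delta_rot":[0,0,0]},{"translation":[0,0,0],"delta_rot":[0,0,0]}]'
python3 -m creep '[{"translation":[-0.28,-0.1,0],"delta_rot":[0,0,0]},{"translation":[-0.28,-0.1,0],"delta_rot":[0,0,0]},{"translation":[-0.28,-0.1,0.0],"delta_rot":[0,0,0]},{"translation":[-0.28,-0.1,0],"delta_rot":[0,0,0]}]'
python3 -m creep '[{"translation":[-0.28,-0.1,0],"delta_rot":[0,0,0]},{"translation":[-0.28,-0.1,0],"delta_rot":[0,0,0]},{"translation":[-0.28,-0.1,0.0],"delta_rot":[0,0,0]},{"translation":[-0.28,-0.1,0],"delta_rot":[0,0,0]}]'
python3 -m creep '[{"translation":[0,0,0],"delta_rot":[0,0,0]},{"translation":[0,0,0],"delta_rot":[0,0,0]}]'

```

```text
time_s: 13.45
ee_pos: [575.2, 144.6, 100.9]
ee_rot: [165.8, 89.5, 5.5]
force: [1.3, -0.8, 10.0]
gripper_width: 0.6
time_s: 13.78
ee_pos: [565.5, 141.1, 102.0]
ee_rot: [169.1, 89.2, 8.9]
force: [1.2, -0.4, 12.5]
gripper_width: 0.2
time_s: 14.12
ee_pos: [553.1, 136.6, 101.8]
ee_rot: [165.9, 89.4, 5.7]
force: [0.2, -1.7, 14.6]
gripper_width: 0.1
time_s: 14.28
ee_pos: [552.5, 136.4, 101.8]
ee_rot: [164.3, 89.5, 4.1]
force: [-1.5, -2.3, 15.4]
gripper_width: 0.5
```

```bash

python3 -m creep '[{"translation":[0,0,1.5],"delta_rot":[0,0,0]},{"translation":[0,0,2.5],"delta_rot":[0,0,0]},{"translation":[2,-3.5,0],"delta_rot":[0,0,0]},{"translation":[2,-3.5,0],"delta_rot":[0,0,0]},{"translation":[2,-3.5,0],"delta_rot":[0,0,0]}]' -0.2 10
python3 -m creep '[{"translation":[2,-3.5,0],"delta_rot":[0,0,0]},{"translation":[2,-3.5,0],"delta_rot":[0,0,0]},{"translation":[1,-0.4,0],"delta_rot":[0,0,0]},{"translation":[0,0,0],"delta_rot":[0,0,0]}]'
python3 -c "
from h import *
import dig;print(st(),rv(19.8));dig.look('d7',4,[552.8,103.8,84])
grab('top','e_top');grab('side','e_side')"

```

```text
time_s: 14.7
ee_pos: [610.9, 30.8, 139.2]
ee_rot: [164.0, 89.8, 3.9]
force: [0.8, 0.2, -0.6]
gripper_width: 31.0
time_s: 15.03
ee_pos: [662.1, -45.3, 137.8]
ee_rot: [157.0, 89.8, -3.4]
force: [-0.2, -1.0, -0.8]
gripper_width: 36.6
{'t': 15.03, 'p': array([662.1, -45.3, 137.8]), 'F': array([-0.2, -1. , -0.8]), 'w': 36.6, 'q': array([-4.9, 29.7, 84.7,  0. , 65.4, 65.5])} [array([ 5.6000e-03, -3.0000e-04, -3.1377e+00]), array([0.0002, 0.0036, 0.0039])]
```

View pics/d7.png

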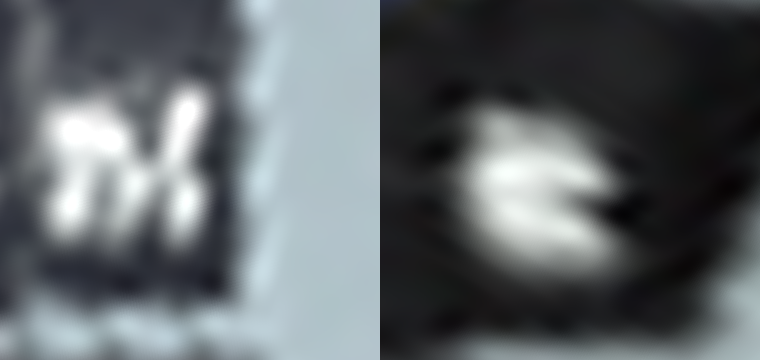

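View pics/e_side.png

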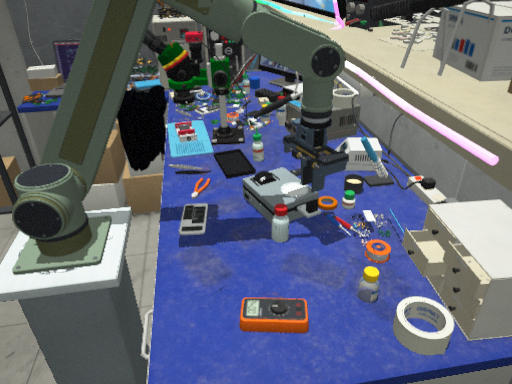

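View pics/e_top.png

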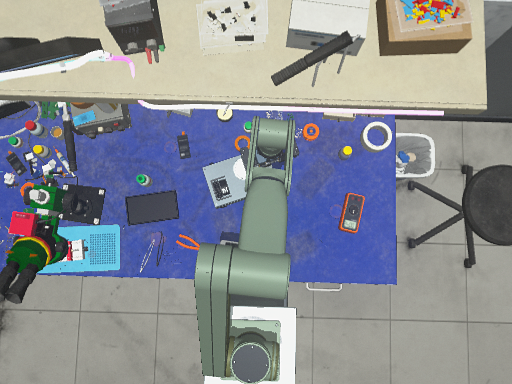

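```bash

python3 -m creep '[{"translation":[0.08,0.2,-2],"delta_rot":[0,0.0036,0.004]},{"translation":[0,0,-2],"delta_rot":[0,0,0]},{"translation":[0,0,-1.3],"delta_rot":[0,0,0]},{"translation":[0,0,-0.8],"delta_rot":[0,0,0]},{"translation":[0,0,0],"delta_rot":[0,0,0]}]'
python3 -m creep '[{"translation":[0,0,-0.4],"delta_rot":[0,0,0]},{"translation":[0,0,-0.4],"delta_rot":[0,0,0]},{"translation":[0,0,-0.3],"delta_rot":[0,0,0]},{"translation":[0,0,0],"delta_rot":[0,0,0]}]'
python3 -c "
from h import *
print(st(),rv(19.8))
grab('side','f_side');a=cv2.imread('pics/f_side.png')[150:250,240:360];cv2.imwrite('pics/f.png',cv2.resize(a,None,fx=6,fy=6,interpolation=cv2.INTER_CUBIC))"

```

```text
time_s: 15.95
ee_pos: [659.8, -40.2, 75.4]
ee_rot: [-21.8, 89.7, 178.3]
force: [0.2, -0.8, -0.4]
gripper_width: 36.3
time_s: 16.28
ee_pos: [661.0, -40.6, 66.2]
ee_rot: [-16.6, 89.9, -176.6]
force: [-0.4, 0.6, -0.7]
gripper_width: 36.5
{'t': 16.28, 'p': array([661. , -40.6,  66.2]), 'F': array([-0.4,  0.6, -0.7]), 'w': 36.5, 'q': array([-4.5, 33.4, 89.4, -0. , 57.4, 65.5])} [array([2.6000e-03, 1.0000e-04, 3.1377e+00]), array([ 0.0001, -0.0017, -0.0039])]
```

View pics/f.png

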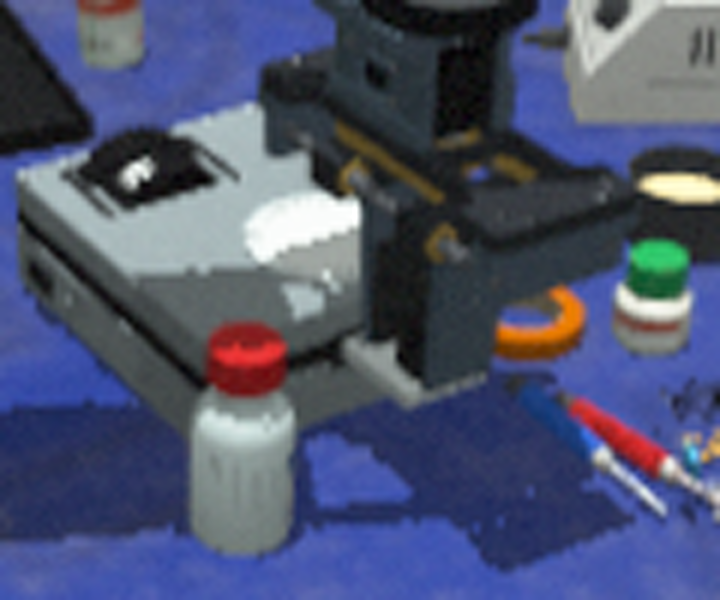

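```bash

python3 -m creep '[{"translation":[0.1,-0.28,-0.2],"delta_rot":[0,-0.0017,-0.003]},{"translation":[0,0,0],"delta_rot":[0,0,0]},{"translation":[0,0,0],"delta_rot":[0,0,0]}]'
python3 -m creep '[{"translation":[0,0,0],"delta_rot":[0,0,0]},{"translation":[0,0,0],"delta_rot":[0,0,0]}]' -0.55 5
python3 -c "
from h import *
print(st(),rv(19.8))"

```

```text
time_s: 16.58
ee_pos: [662.1, -43.6, 64.4]
ee_rot: [138.0, 90.0, -22.2]
force: [-0.3, 0.3, 0.4]
gripper_width: 36.6
time_s: 16.75
ee_pos: [662.1, -43.4, 64.4]
ee_rot: [147.8, 90.0, -12.3]
force: [0.5, -0.4, -0.5]
gripper_width: 26.1
{'t': 16.75, 'p': array([662.1, -43.4,  64.4]), 'F': array([ 0.5, -0.4, -0.5]), 'w': 26.1, 'q': array([-4.7, 33.5, 89.4, -0. , 57.1, 65.4])} [array([-6.0000e-04,  1.0000e-04,  3.1408e+00]), array([ 0.0001,  0.0004, -0.0008])]
```

```bash

python3 -m creep '[{"translation":[0,0,0],"delta_rot":[0,0,0]},{"translation":[0,0,0],"delta_rot":[0,0,0]},{"translation":[0,0,0],"delta_rot":[0,0,0]},{"translation":[0,0,0],"delta_rot":[0,0,0]}]' -1 5
python3 -m creep '[{"translation":[0,0,0],"delta_rot":[0,0,0]},{"translation":[0,0,0],"delta_rot":[0,0,0]}]' -1 8
python3 -c "
from h import *
print(st(),rv(19.8))"

```

```text
time_s: 17.08
ee_pos: [662.0, -43.2, 64.4]
ee_rot: [-159.5, 90.0, 40.4]
force: [0.0, 1.0, 0.8]
gripper_width: 18.1
time_s: 17.25
ee_pos: [662.0, -43.2, 64.4]
ee_rot: [-141.4, 90.0, 58.4]
force: [-1.2, 0.7, 0.9]
gripper_width: 17.8
{'t': 17.25, 'p': array([662. , -43.2,  64.4]), 'F': array([-1.2,  0.7,  0.9]), 'w': 17.8, 'q': array([-4.7, 33.5, 89.4,  0. , 57.1, 65.4])} [array([-2.0000e-04, -2.0000e-04,  3.1407e+00]), array([-0.0002,  0.0001, -0.0009])]
```

```bash

python3 -m creep '[{"translation":[0.135,-0.376,0],"delta_rot":[0,0,0]},{"translation":[0.135,-0.376,0],"delta_rot":[0,0,0]},{"translation":[0.135,-0.376,0],"delta_rot":[0,0,0]}]'
python3 -m creep '[{"translation":[0.135,-0.376,0],"delta_rot":[0,0,0]},{"translation":[0.135,-0.376,0],"delta_rot":[0,0,0]},{"translation":[0.135,-0.376,0],"delta_rot":[0,0,0]}]'

```

```text
time_s: 17.5
ee_pos: [666.3, -54.9, 64.3]
ee_rot: [170.9, 90.0, 10.7]
force: [-0.2, 0.6, 0.3]
gripper_width: 18.2
time_s: 17.75
ee_pos: [670.3, -66.4, 64.2]
ee_rot: [-148.5, 90.0, 51.3]
force: [-0.8, 0.6, 0.9]
gripper_width: 18.0
```

Forces are negligible, so I'll keep drawing it out, and raise the grip slightly before the slider's weight comes onto the jaws.

```bash

python3 -m creep '[{"translation":[0.2,-0.56,0],"delta_rot":[0,0,0]},{"translation":[0.2,-0.56,0],"delta_rot":[0,0,0]},{"translation":[0.2,-0.56,0],"delta_rot":[0,0,0]}]' -1 15
python3 -m creep '[{"translation":[0.2,-0.56,0],"delta_rot":[0,0,0]},{"translation":[0.2,-0.56,0],"delta_rot":[0,0,0]},{"translation":[0.2,-0.56,0],"delta_rot":[0,0,0]}]' -1 20
python3 -m creep '[{"translation":[0.2,-0.56,0],"delta_rot":[0,0,0]},{"translation":[0.2,-0.56,0],"delta_rot":[0,0,0]},{"translation":[0,0,0],"delta_rot":[0,0,0]}]'
python3 -c "
from h import *
print(st(),rv(19.8))
grab('side','g_side');a=cv2.imread('pics/g_side.png')[150:270,240:400];cv2.imwrite('pics/g.png',cv2.resize(a,None,fx=5,fy=5,interpolation=cv2.INTER_CUBIC))"

```

```text
time_s: 18.0
ee_pos: [676.3, -83.4, 64.2]
ee_rot: [91.8, 90.0, -68.4]
force: [-0.7, 0.8, -0.2]
gripper_width: 18.1
time_s: 18.25
ee_pos: [682.3, -100.2, 64.2]
ee_rot: [52.0, 90.0, -108.1]
force: [0.0, 1.3, 0.8]
gripper_width: 17.6
time_s: 18.5
ee_pos: [686.7, -112.4, 64.3]
ee_rot: [105.7, 89.9, -54.5]
force: [0.3, -0.5, 1.4]
gripper_width: 18.0
{'t': 18.5, 'p': array([ 686.7, -112.4,   64.3]), 'F': array([ 0.3, -0.5,  1.4]), 'w': 18.0, 'q': array([-10.2,  36.1,  84.3,  -0.1,  59.5,  60. ])} [array([-1.6000e-03,  2.2000e-03,  3.1412e+00]), array([ 0.0014,  0.001 , -0.0004])]
```

View pics/g.png

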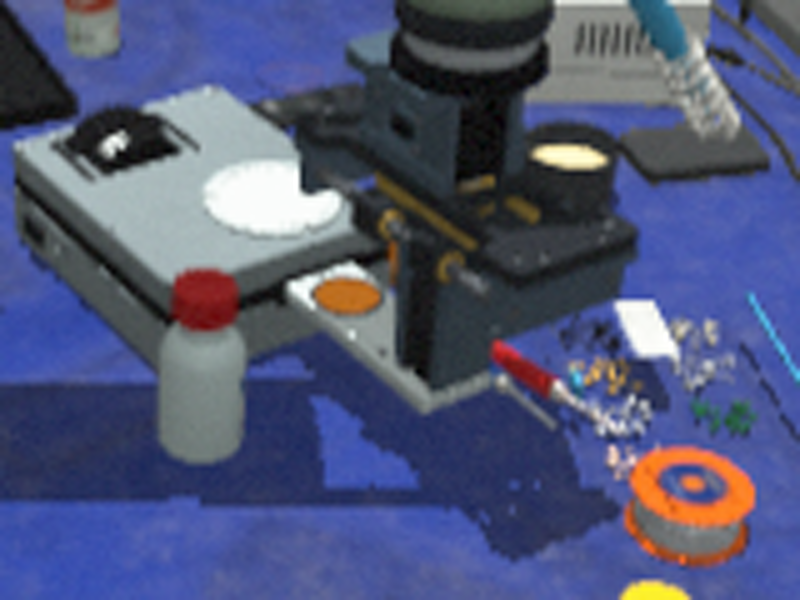

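```bash

python3 -m creep '[{"translation":[0.2,-0.56,0],"delta_rot":[0,0,0]},{"translation":[0.2,-0.56,0],"delta_rot":[0,0,0]},{"translation":[0.2,-0.56,0],"delta_rot":[0,0,0]},{"translation":[0.2,-0.56,0],"delta_rot":[0,0,0]},{"translation":[0,0,0],"delta_rot":[0,0,0]}]' -1 30
python3 -c "
from h import *
print(st(),rv(19.8))
grab('side','i_side');a=cv2.imread('pics/i_side.png')[150:270,240:400];cv2.imwrite('pics/i.png',cv2.resize(a,None,fx=5,fy=5,interpolation=cv2.INTER_CUBIC))"

```

```text
time_s: 18.97
ee_pos: [694.5, -134.6, 64.0]
ee_rot: [100.4, 89.9, -59.8]
force: [0.7, -0.6, -1.5]
gripper_width: 18.0
{'t': 18.97, 'p': array([ 694.5, -134.6,   64. ]), 'F': array([ 0.7, -0.6, -1.5]), 'w': 18.0, 'q': array([-11.9,  37. ,  82.4,  -0. ,  60.5,  58.3])} [array([-8.0000e-04,  1.4000e-03,  3.1415e+00]), array([ 0.0009,  0.0005, -0.0001])]
```

View pics/i.png

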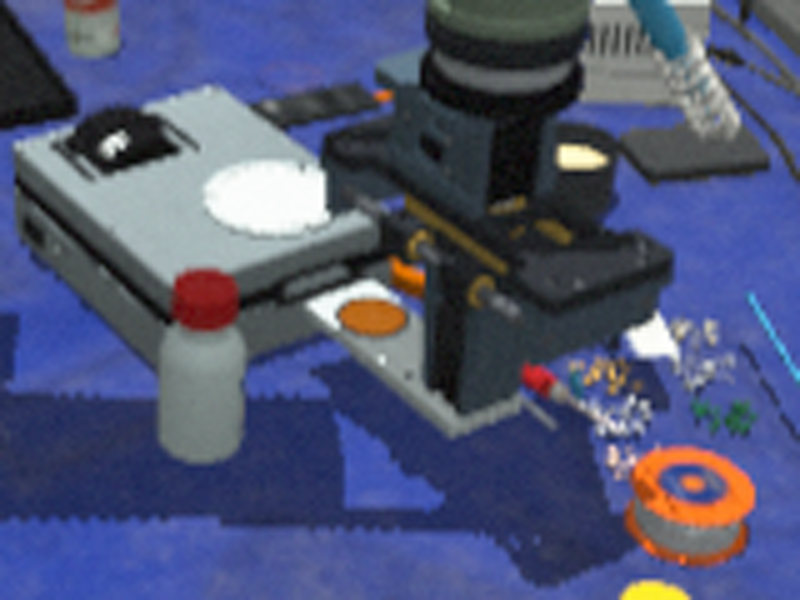

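```bash

python3 -m creep '[{"translation":[0.2,-0.5,0],"delta_rot":[0,0,0]},{"translation":[0.2,-0.5,0.5],"delta_rot":[0,0,0]},{"translation":[0,0,1.5],"delta_rot":[0,0,0]},{"translation":[0,0,2.5],"delta_rot":[0,0,0]},{"translation":[0,0,2.5],"delta_rot":[0,0,0]}]' -1 40
python3 -m creep '[{"translation":[0,0,2.5],"delta_rot":[0,0,0]},{"translation":[0,0,1.5],"delta_rot":[0,0,0]},{"translation":[0,0,0],"delta_rot":[0,0,0]},{"translation":[0,0,0],"delta_rot":[0,0,0]}]'
python3 -c "
from h import *
print(st(),rv(9.75))
grab('side','j_side');a=cv2.imread('pics/j_side.png')[80:260,220:460];cv2.imwrite('pics/j.png',cv2.resize(a,None,fx=3,fy=3,interpolation=cv2.INTER_CUBIC))"

```

```text
time_s: 19.43
ee_pos: [691.6, -143.8, 129.6]
ee_rot: [-20.2, 89.1, 179.7]
force: [-3.8, 1.2, -2.2]
gripper_width: 17.7
time_s: 19.77
ee_pos: [698.6, -143.4, 175.3]
ee_rot: [144.2, 89.9, -15.9]
force: [0.1, -0.7, -1.7]
gripper_width: 18.0
{'t': 19.77, 'p': array([ 698.6, -143.4,  175.3]), 'F': array([ 0.1, -0.7, -1.7]), 'w': 18.0, 'q': array([-12.5,  32.6,  73.7,  -0. ,  73.5,  57.6])} [array([-3.4000e-03,  1.3000e-03,  2.9653e+00]), array([ 0.0009,  0.0023, -0.1763])]
```

View pics/j.png

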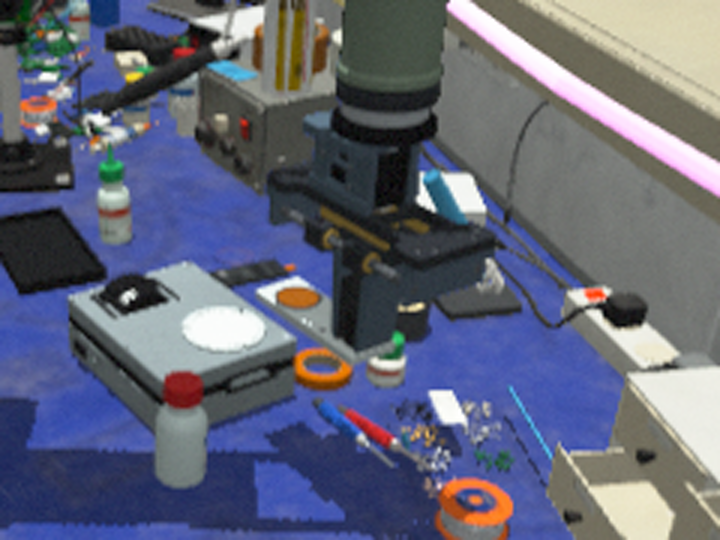

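```bash

python3 -m creep '[{"translation":[-0.4,1,0],"delta_rot":[0,0,0]},{"translation":[-0.9,2,0],"delta_rot":[0,0,0]},{"translation":[-1.1,2.6,0],"delta_rot":[0,0,-0.018]},{"translation":[-1.1,2.6,0],"delta_rot":[0,0,-0.018]},{"translation":[-1.1,2.6,0],"delta_rot":[0,0,-0.018]}]'
python3 -m creep '[{"translation":[-1.1,2.6,0],"delta_rot":[0,0,-0.018]},{"translation":[-1.1,2.6,0],"delta_rot":[0,0,-0.018]},{"translation":[-1.1,2.6,0],"delta_rot":[0,0,-0.018]},{"translation":[-1.1,2.6,0],"delta_rot":[0,0,-0.018]},{"translation":[-1.1,2.6,0],"delta_rot":[0,0,-0.018]}]'
python3 -m creep '[{"translation":[-1.1,2.6,0],"delta_rot":[0,0,-0.018]},{"translation":[-1.1,2.6,0],"delta_rot":[0,0,-0.014]},{"translation":[-1.1,2.6,0],"delta_rot":[0,0,0]},{"translation":[-1.1,2.6,0],"delta_rot":[0,0,0]},{"translation":[-1.1,2.6,0],"delta_rot":[0,0,0]}]'
python3 -m creep '[{"translation":[-1.1,2.6,0],"delta_rot":[0,0,0]},{"translation":[-1.1,2.6,0],"delta_rot":[0,0,0]},{"translation":[-1,2,0],"delta_rot":[0,0,0]},{"translation":[-0.5,1.2,0],"delta_rot":[0,0,0]},{"translation":[0,0,0],"delta_rot":[0,0,0]}]'
python3 -c "
from h import *
print(st(),rv(9.75))
grab('side','k_side');grab('top','k_top')
a=cv2.imread('pics/k_side.png')[60:240,130:370];cv2.imwrite('pics/k.png',cv2.resize(a,None,fx=3,fy=3,interpolation=cv2.INTER_CUBIC))"

```

```text
time_s: 20.23
ee_pos: [650.3, -33.4, 172.3]
ee_rot: [-26.5, 89.8, 170.2]
force: [-0.5, 0.4, -1.9]
gripper_width: 17.8
time_s: 20.65
ee_pos: [595.0, 96.6, 172.6]
ee_rot: [-7.3, 89.8, -175.8]
force: [-0.0, -0.1, -1.0]
gripper_width: 17.7
time_s: 21.07
ee_pos: [539.9, 226.2, 172.7]
ee_rot: [8.3, 89.8, -161.9]
force: [0.5, -0.2, -2.0]
gripper_width: 17.4
time_s: 21.48
ee_pos: [503.0, 311.0, 173.0]
ee_rot: [1.9, 89.9, -168.1]
force: [0.2, 0.3, -0.4]
gripper_width: 17.7
{'t': 21.48, 'p': array([503., 311., 173.]), 'F': array([ 0.2,  0.3, -0.4]), 'w': 17.7, 'q': array([3.060e+01, 2.200e+01, 9.220e+01, 1.000e-01, 6.590e+01, 1.106e+02])} [array([3.8000e-03, 8.0000e-04, 3.1379e+00]), array([ 0.0005, -0.0025, -0.0037])]
```

View pics/k.png

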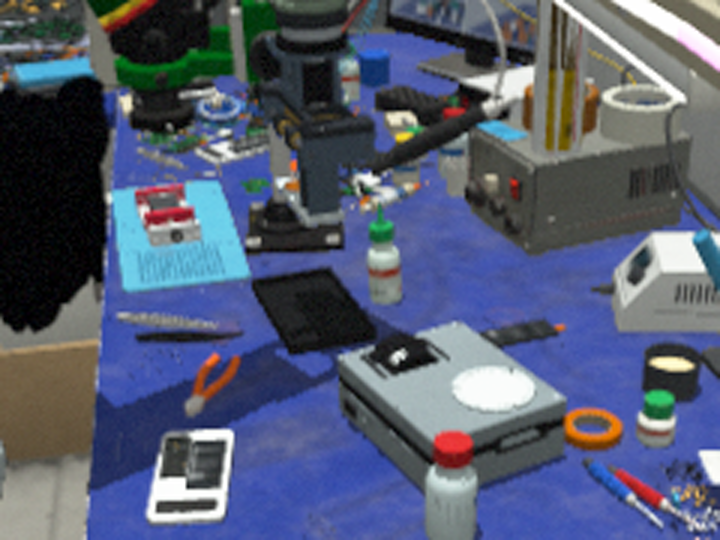

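View pics/k_top.png

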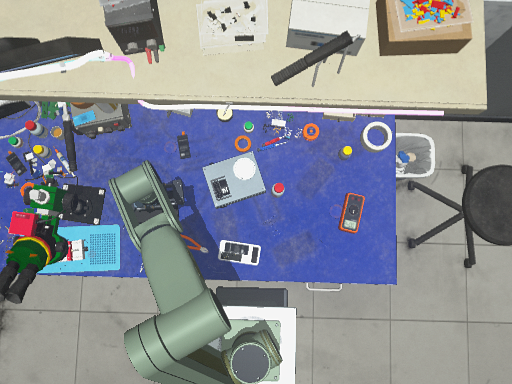

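```bash

python3 -m creep '[{"translation":[-0.2,0.8,-1],"delta_rot":[0,0,-0.003]},{"translation":[0,0,-2.5],"delta_rot":[0,0,0]},{"translation":[0,0,-3],"delta_rot":[0,0,0]},{"translation":[0,0,-3],"delta_rot":[0,0,0]},{"translation":[0,0,-1.5],"delta_rot":[0,0,0]}]'
python3 -m creep '[{"translation":[0,0,-0.8],"delta_rot":[0,0,0]},{"translation":[0,0,0],"delta_rot":[0,0,0]},{"translation":[0,0,0],"delta_rot":[0,0,0]}]'
python3 -c "
from h import *
print(st(),rv(9.75))
grab('side','l_side')
a=cv2.imread('pics/l_side.png')[100:220,170:330];cv2.imwrite('pics/l.png',cv2.resize(a,None,fx=5,fy=5,interpolation=cv2.INTER_CUBIC))"

```

```text
time_s: 22.0
ee_pos: [501.3, 314.8, 60.0]
ee_rot: [23.7, 89.6, -146.8]
force: [-0.9, 0.0, -2.1]
gripper_width: 17.6
time_s: 22.25
ee_pos: [503.7, 316.7, 56.3]
ee_rot: [177.9, 90.0, 7.5]
force: [0.0, 0.7, -0.6]
gripper_width: 17.8
{'t': 22.25, 'p': array([503.7, 316.7,  56.3]), 'F': array([ 0. ,  0.7, -0.6]), 'w': 17.8, 'q': array([ 31.1,  28.8,  99.9,  -0. ,  51.2, 111.5])} [array([ 6.0000e-04,  1.0000e-04, -3.1379e+00]), array([-0.0001,  0.0004,  0.0037])]
```

View pics/l.png

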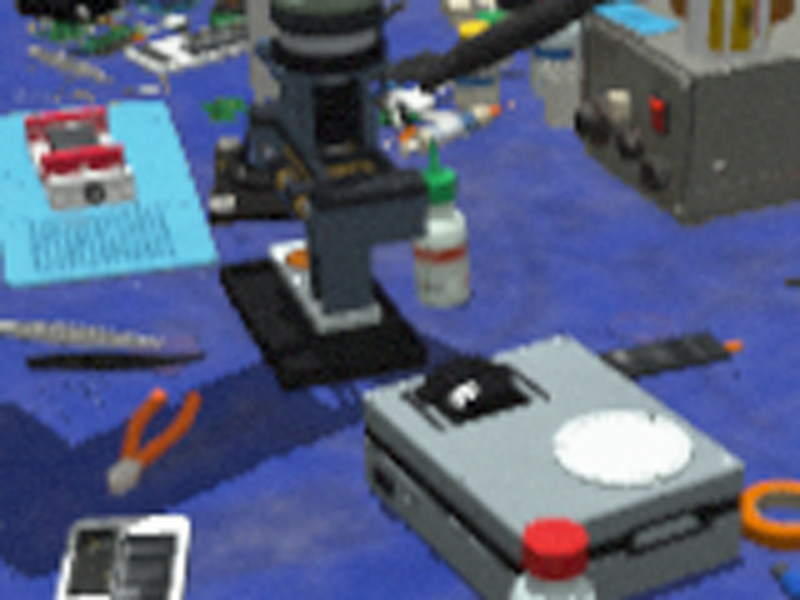

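```bash

python3 -m creep '[{"translation":[-0.7,0.2,0],"delta_rot":[0,0,0.003]},{"translation":[0,0,-0.6],"delta_rot":[0,0,0]},{"translation":[0,0,-0.7],"delta_rot":[0,0,0]},{"translation":[0,0,-0.5],"delta_rot":[0,0,0]},{"translation":[0,0,0],"delta_rot":[0,0,0]}]'
python3 -m creep '[{"translation":[0,0,-0.3],"delta_rot":[0,0,0]},{"translation":[0,0,-0.2],"delta_rot":[0,0,0]},{"translation":[0,0,0],"delta_rot":[0,0,0]}]'

```

```text
time_s: 22.72
ee_pos: [495.3, 318.4, 37.0]
ee_rot: [27.2, 89.9, -143.0]
force: [-0.1, 0.3, -2.0]
gripper_width: 17.9
time_s: 22.97
ee_pos: [496.0, 318.8, 32.8]
ee_rot: [36.2, 90.0, -134.0]
force: [0.3, 0.4, -1.9]
gripper_width: 17.7
```

```bash

python3 -m creep '[{"translation":[0,0,-0.15],"delta_rot":[0,0,0]},{"translation":[0,0,-0.1],"delta_rot":[0,0,0]},{"translation":[0,0,0],"delta_rot":[0,0,0]}]'
python3 -m creep '[{"translation":[0,0,-0.1],"delta_rot":[0,0,0]},{"translation":[0,0,0],"delta_rot":[0,0,0]}]'

```

```text
time_s: 23.22
ee_pos: [496.1, 318.9, 30.7]
ee_rot: [77.3, 90.0, -92.9]
force: [0.2, -0.3, -0.6]
gripper_width: 18.3
time_s: 23.38
ee_pos: [496.2, 318.9, 30.5]
ee_rot: [171.0, 90.0, 0.8]
force: [-0.3, -0.7, 3.8]
gripper_width: 18.0
```

```bash

python3 -m creep '[{"translation":[0,0,0],"delta_rot":[0,0,0]},{"translation":[0,0,0],"delta_rot":[0,0,0]},{"translation":[0,0,0],"delta_rot":[0,0,0]},{"translation":[0,0,0],"delta_rot":[0,0,0]},{"translation":[0,0,0],"delta_rot":[0,0,0]}]' -1 4
python3 -c "
from h import *
print(st(),rv(9.75))
grab('side','m_side')
a=cv2.imread('pics/m_side.png')[100:220,170:330];cv2.imwrite('pics/m.png',cv2.resize(a,None,fx=5,fy=5,interpolation=cv2.INTER_CUBIC))"

```

```text
time_s: 23.8
ee_pos: [496.2, 318.9, 30.5]
ee_rot: [-171.0, 90.0, 18.8]
force: [-2.1, -0.9, 5.5]
gripper_width: 17.7
{'t': 23.8, 'p': array([496.2, 318.9,  30.5]), 'F': array([-2.1, -0.9,  5.5]), 'w': 17.7, 'q': array([ 31.6,  30.3, 102.1,  -0. ,  47.7, 111.9])} [array([-1.0000e-03, -3.0000e-04,  3.1413e+00]), array([-0.0002,  0.0006, -0.0003])]
```

View pics/m.png

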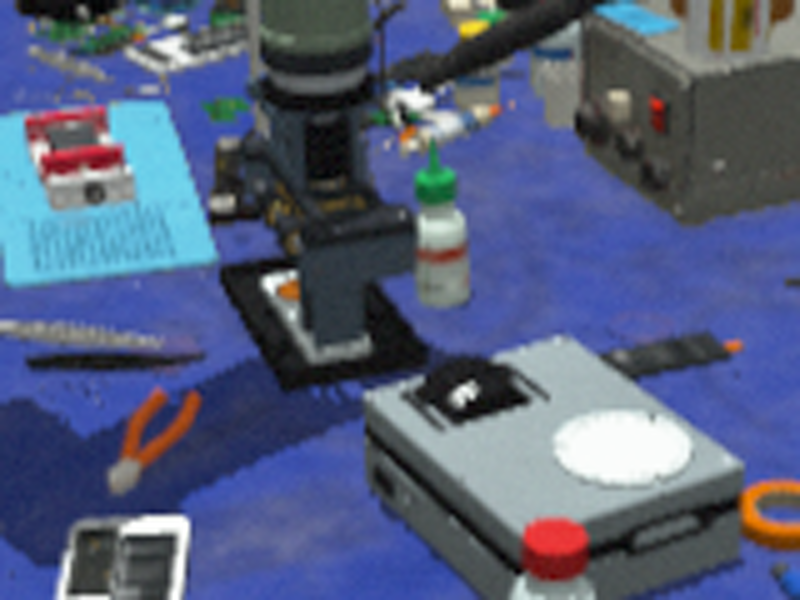

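```bash

python3 -m creep '[{"translation":[0,0,0],"delta_rot":[0,0,0]},{"translation":[0,0,0],"delta_rot":[0,0,0]},{"translation":[0,0,0],"delta_rot":[0,0,0]},{"translation":[0,0,0],"delta_rot":[0,0,0]}]' -0.35 10
python3 -m creep '[{"translation":[0,0,0.5],"delta_rot":[0,0,0]},{"translation":[0,0,1],"delta_rot":[0,0,0]},{"translation":[0,0,2],"delta_rot":[0,0,0]},{"translation":[0,0,3],"delta_rot":[0,0,0]},{"translation":[0,0,3.5],"delta_rot":[0,0,0]}]'
python3 -m creep '[{"translation":[0,0,3],"delta_rot":[0,0,0]},{"translation":[0,-3,1],"delta_rot":[0,0,0]},{"translation":[0,-3.5,0],"delta_rot":[0,0,0]},{"translation":[0,-3.5,0],"delta_rot":[0,0,0]},{"translation":[0,-3.5,0],"delta_rot":[0,0,0]}]'
python3 -m creep '[{"translation":[0,-3.5,0],"delta_rot":[0,0,0]},{"translation":[0,-3.5,0],"delta_rot":[0,0,0]},{"translation":[0,-3.5,0],"delta_rot":[0,0,0]},{"translation":[0,-3.5,0],"delta_rot":[0,0,0]},{"translation":[0,-3.5,0],"delta_rot":[0,0,0]}]'
python3 -m creep '[{"translation":[0,-3.5,0],"delta_rot":[0,0,0]},{"translation":[0,-3.5,0],"delta_rot":[0,0,0]},{"translation":[0,-3.5,0],"delta_rot":[0,0,0]},{"translation":[0,-3.5,0],"delta_rot":[0,0,0]},{"translation":[0,0,0],"delta_rot":[0,0,0]}]'
python3 -c "
from h import *
import dig
print(st());dig.look('d8',4,[552.8,103.8,84])
grab('side','n_side');im,d=grab('top','n_top')
a=cv2.imread('pics/n_side.png')[100:220,170:330];b=cv2.imread('pics/n_top.png')[150:240,110:230]
cv2.imwrite('pics/n.png',np.hstack([cv2.resize(x,(400,300),interpolation=cv2.INTER_CUBIC) for x in(a,b)]))
m=(im.min(2)>150).astype(np.uint8);m[:185]=0;m[230:]=0;m[:,:120]=0;m[:,182:]=0
hsv=cv2.cvtColor(im,cv2.COLOR_RGB2HSV)
p=np.array([onz('top',u,v,13)[:2] for v,u in zip(*np.where(m))],np.float32);print('slider',len(p),cv2.minAreaRect(p))
for v,u in list(zip(*np.where(m)))[::20]: print(atd('top',u,v,d[v,u]).round(0))
bx=np.zeros(m.shape,bool);bx[185:230,120:182]=1
k=bx&((hsv[...,2]<120)&(hsv[...,1]<90)|(m>0))
cs,_=cv2.findContours(k.astype(np.uint8),cv2.RETR_EXTERNAL,cv2.CHAIN_APPROX_NONE);c=max(cs,key=cv2.contourArea)
print('tray',cv2.minAreaRect(np.array([onz('top',*q,16)[:2] for q in c[:,0].astype(float)],np.float32)))
"

```

```text
time_s: 24.18
ee_pos: [496.2, 318.9, 29.5]
ee_rot: [105.5, 90.0, -64.8]
force: [-0.0, 0.0, 1.0]
gripper_width: 29.7
time_s: 24.6
ee_pos: [495.2, 318.3, 130.2]
ee_rot: [24.6, 89.8, -145.6]
force: [0.5, 0.3, 0.4]
gripper_width: 29.8
time_s: 25.02
ee_pos: [496.1, 182.8, 171.2]
ee_rot: [-178.3, 89.9, 11.6]
force: [0.7, 0.1, 0.2]
gripper_width: 29.5
time_s: 25.43
ee_pos: [496.0, 7.3, 170.9]
ee_rot: [166.4, 89.9, -3.9]
force: [0.4, 0.2, 0.5]
gripper_width: 29.8
time_s: 25.85
ee_pos: [496.5, -136.4, 170.9]
ee_rot: [116.3, 89.8, -54.3]
force: [0.9, 0.0, 0.3]
gripper_width: 29.4
{'t': 25.85, 'p': array([ 496.5, -136.4,  170.9]), 'F': array([0.9, 0. , 0.3]), 'w': 29.4, 'q': array([-16.6,  15.4, 102.6,  -0.2,  61.8,  64. ])}
slider 296 ((479.7696228027344, 395.99578857421875), (66.87123107910156, 186.90093994140625), 21.432519912719727)
[520. 328.  15.]
[512. 360.  15.]
[508. 360.  17.]
[504. 368.  13.]
[501. 379.   9.]
[497. 386.   9.]
[493. 382.  11.]
[489. 380.  19.]
[486. 375.   9.]
[483. 370.  13.]
[479. 384.  13.]
[480. 311.  16.]
[475. 332.  22.]
[472. 354.  17.]
[463. 424.  10.]
tray ((492.5383605957031, 371.0793762207031), (105.13316345214844, 186.55006408691406), 9.7965669631958)
```

View pics/n.png

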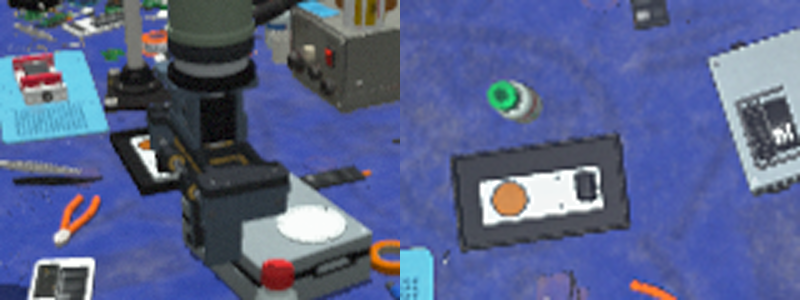

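View pics/d8.png

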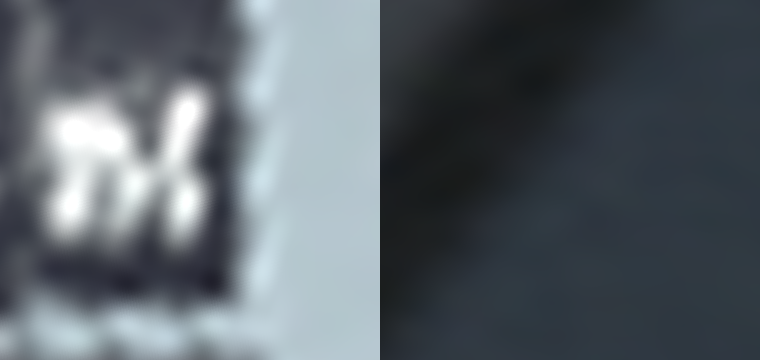

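```bash

python3 -c "
from h import *
a=np.load('a_top_top.npz')['im'].astype(int).mean(2);n=np.load('n_top_top.npz')['im'].astype(int).mean(2);c=cv2.imread('pics/c_top.png').astype(int).mean(2)
print((n-a*.975)[184:197,218:230].round().astype(int))
b=cv2.imread('pics/n_top.png')
print(n[184:197,218:230].round().astype(int))
"

```

```text
[[ -2   1   1   0   1  -1   0  -1   3   2   1   0]
 [ -1  -4   2   0   1  -1   1   1  -1   0  -1   2]
 [  0  -1   0  -1  -1  -1  -1  -1   1   0   0   1]
 [  2  -2   0   0   0   1  -1   2   6   0  -2   0]
 [  2   1   0   1  -2  -2  10   0   6   1  -3   0]
 [  0   2   6  -2   6  60   5   0   1  -1  -3   2]
 [ -3   4  -1  -2   2 110  23   0  -2   3  -1   1]
 [  1  -1  -2  -3   8 103  48  39  -4   1  -1  -1]
 [  2  -9  18   0   0   8  28   9  -1  -1  -1   0]
 [  0  -1   4  -1   0  -2   8  -3  -1   0  -2  -3]
 [  0  18   0   3   0   2   1   0  -1  -1  -1   1]
 [  0   6   2   1   0  -2   1   1  -1   0   2  -2]
 [ -3   0   5   4  -1  -2   0   1   0   1  -1   2]]
[[ 62 102  65  67  67  70  68  69  72 122 199 195]
 [ 66 107  66  69  71  68  71  80  78 106 199 196]
 [ 61  75 112  66  79  79  88  87  85 101 202 196]
 [ 66  69 123  88  87  89 125 120 255  89 123 197]
 [ 87  66 109 110 125 182 121 122 255  82  96 201]
 [ 89  73  84 146 255 255 254 115 239  95  73 205]
 [ 97  92  72 124 212 232 194 242 173 245  59 144]
 [ 73  83  65 108 128 247 149 217 114 219  67  97]
 [ 63  85 110  73 119 253 148 156  64 101  57  77]
 [ 60  64  76  58  70 126  80  78  57  56  53  61]
 [ 61  98  69  59  85  56  54  54  58 113 117 199]
 [ 54  68  64  59  81 117 114 117 197 201 198 130]
 [ 57  89  89  57  82 161 200 196 132 151 130 113]]
```

```bash
python3 -c "
from workcell import env
print(env.job_done())"
```

```text
the job is handed in; nothing more can be done
None
```

The job is handed in at about 26 s of the 69 s allowed; no verdict was reported.

- **Thumbwheel:** I rolled it down from what I read as 8, through 6 and 4, to 3. The figure is only a few pixels wide, so the reading rests on two things. The 4 was legible. The last image differs from the starting 8 only by the missing left strokes, which fits a 3.
- **Drawing the slider:** It came straight out along its channel, with wrist forces of no more than about 1.5 N and the slider level.
- **Setting down:** I carried it over the lamp base and lowered it until the wrist felt about 4–5 N from the tray floor while still held. Then I opened the jaws and backed away.
- **Last checks:** The pictures show the slider flat near the tray's centre, tab up. The tray measured within about 1 mm of where it started. The gripper is clear, with no contact force. The bystanders looked unmoved by eye; I did not measure them.
- **One check failed:** My automatic fit of the slider's outline in the tray was spoiled by a stray light pixel patch and gave a wrong size. I judged the slider's position from the picture and the release pose instead.

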